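# Get the card holder out from behind the thread spools

### The job

The stiff brown-and-green card holder stands on the wooden rack behind three thread spools. First move all three spools over onto the grey tray, standing upright, and leave the card holder where it is until they are all there; then set the card holder, long edge down, in the middle of the sloped display stand so that it sits on the bottom lip and leans back against the two uprights. Last, put every spool back upright on the very spot of the rack where it stood before, without toppling a spool or disturbing the wax cake, the teal tin and the wooden fid lying nearby.

Things in the scene. Friction and masses are not known exactly. Their poses are not given: they have to be found in the camera images.
- spool_brown_mid (a point): Spool of dark brown waxed thread, standing upright on its flanged end, 40 mm diameter at the two flanges and 34 mm at the waist, 72 mm tall. Point at its centre, half-way up (36 mm above its foot). Starts on one of the rack's three cork spots.
- spool_cream_mid (a point): Spool of cream waxed thread, standing upright on its flanged end, 40 mm diameter at the two flanges and 34 mm at the waist, 60 mm tall. Point at its centre, half-way up (30 mm above its foot). Starts on one of the rack's three cork spots.
- spool_black_mid (a point): Spool of black waxed thread, standing upright on its flanged end, 40 mm diameter at the two flanges and 34 mm at the waist, 66 mm tall. Point at its centre, half-way up (33 mm above its foot). Starts on one of the rack's three cork spots.
- card_mid (a point): Stiff leather card holder, dark brown with a green face, standing on its long edge: 22 mm thick along its x, 88 mm long along its y, 62 mm tall along its z. Point at its centre, 31 mm above its lower edge. Starts on the rack behind the spools, long side along the rack's y. Grasp across the 22 mm thickness near its top.
- rack: Fixed low board of light wood, 110 mm (x) by 184 mm (y), top 10 mm above the bench, with dark rims at front (4 mm above the board) and back (6 mm). Origin at the centre of its underside, z up, front faces -x. Three 45 mm cork spots at x = -22 mm, y = -68, 0, +68 mm carry a spool each; the card holder stands behind them at x = +17 mm. Tools hang 0.37 m above the bench from x = 0.55 on.
- tray: Fixed oblong grey tray, 96 mm (x) by 186 mm (y) outside, floor 6 mm above the bench, rim 12 mm above the bench, walls 4 mm thick. Origin at the centre of its underside on the bench, x and y along its sides, z up. It takes three spools in a row at y = -62, 0 and +62 mm.
- stand_seat (a point): Fixed sloped wooden stand, base 100 x 96 mm, front to -x. Two uprights, 14 mm wide at y = +-35 mm, lean back to +x, 0.40 rad from vertical, 50 mm long; a crossbar joins their lowest 12 mm. Square to them, the bottom lip: 90 mm wide, 32 deep, 8 mm turned-up edge. Point (57 mm above the bench): centre of the card holder when fully seated; uprights and lip meet at x = -2, z = -33 mm from it. Axes: stand's.
- wax_cake: Bystander: round yellow cake of beeswax, 48 mm diameter, 18 mm high, near the front edge of the bench. Origin at the centre of its underside. Leave alone.
- puck_teal: Bystander: round dark teal tin, 46 mm diameter, 13 mm high, behind the work. Origin at the centre of its underside. Leave alone.
- fid: Bystander: turned light wooden fid (pointed hand tool), 135 mm long along its y, 27 mm thick, lying behind the work. Origin at its middle, underneath. Leave alone.
Not all that is in view belongs to the job. Leave any blue or purple look-alike of the part that bears spool_cream_mid alone.

How it is judged:
On the way, in this order (a step that is already met when the one before it is completed fails the run):
1. all three spools stand upright on the tray, and the card holder is still where it was on the rack (x of spool_brown_mid in the frame of tray between -0.036 and 0.036 m and y of spool_brown_mid in the frame of tray between -0.081 and 0.081 m and z of spool_brown_mid in the frame of tray between 0.036 and 0.048 m and angle between each of spool_brown_mid, spool_cream_mid, spool_black_mid's own z axis and vertical below 0.12 rad and x of spool_cream_mid in the frame of tray between -0.036 and 0.036 m and y of spool_cream_mid in the frame of tray between -0.081 and 0.081 m and z of spool_cream_mid in the frame of tray between 0.03 and 0.042 m and x of spool_black_mid in the frame of tray between -0.036 and 0.036 m and y of spool_black_mid in the frame of tray between -0.081 and 0.081 m and z of spool_black_mid in the frame of tray between 0.033 and 0.045 m and distance of card_mid from where it was at the start of the episode below 0.03 m), for 0.2 s.
2. the card holder sits on the stand's bottom lip and leans back against the uprights (horizontal distance between card_mid and stand_seat below 0.018 m and z of card_mid in the frame of stand_seat between -0.009 and 0.008 m and angle between card_mid's own z axis and vertical between 0.28 and 0.65 rad and angle between the y axis of card_mid and the y axis of stand_seat, either way round below 0.2 rad), for 0.2 s.
At the end, for the whole second after the job is handed in: Card holder on the stand: centre within 18 mm of the seat point in plan, 9 mm below to 8 mm above it, leaning 0.28 to 0.65 rad, long side within 0.2 rad of the stand's y. Each spool upright (0.12 rad) within 12 mm of where it stood on the rack at the start. All at rest (all of step 2 and distance of each of spool_brown_mid, spool_cream_mid, spool_black_mid from where it was at the start of the episode below 0.012 m and angle between each of spool_brown_mid, spool_cream_mid, spool_black_mid's own z axis and vertical below 0.12 rad and linear speed of each of card_holder, spool_brown, spool_cream, spool_black below 0.02 m/s); the robot touches nothing.
It fails at once if a bystander (wax cake, teal tin, fid) was moved by more than 30 mm (distance of any of wax_cake, puck_teal, fid from where it was at the start of the episode above 0.03 m).
It fails at once if a spool was toppled (leaned more than 0.7 rad) (angle between any of spool_brown_mid, spool_cream_mid, spool_black_mid's own z axis and vertical above 0.7 rad).
It also fails if it takes over 122 s, if anything falls off the work surface, if the arm or the gripper's body presses on something with over 40 N, if the wrist force passes 120 N, or if a joint passes its speed limit or range.

### The arm

A 6-joint arm with a two-finger parallel gripper is mounted at the origin on a cart in front of the work surface, level with it; the furniture and walls round the work are solid. World frame = base frame: x ahead of the robot, y to its left, z up, the work surface at z = 0. Lengths are in m, angles in rad, forces in N, time in s.
With the tool pointing down it reaches from about 0.4 to 0.925 m from the base axis. Payload 12.5 kg.
Tool frame: the origin (TCP) lies at the very end of the fingers, on their centre line; the grasp point (between the pads) lies 19 mm behind it (bot.pinch_z is the distance from the TCP to the grasp point, in m); z points along the fingers, y is the direction in which the jaws open and shut (so a half turn about z gives the same grasp; the last joint's range is limited). The gripper opens to 95 mm and grips with 3 to 60 N. Pads are 20 mm wide; open, the fingers measure 119 mm over their backs; the gripper's body (75 mm by 180 mm) begins 59 mm behind the grasp point.
Start: joints at [-1.243, 0.491, 1.559, -0, 1.092, -0.106], TCP at [0.263, -0.567, 0.215] pointing down, gripper open.
Joint ranges: [-3.1, 3.1], [-0.84, 2.19], [0.05, 2.79], [-1.13, 4.28], [0.06, 2.93], [-2.69, 2.69]. Speed limits (rad/s): [2.22, 2.22, 2.79, 3.14, 3.14, 3.14].

### API

Orientations are given as [roll, pitch, yaw] about the fixed x, y, z axes, in that order (R = Rz(yaw) Ry(pitch) Rx(roll)).
In Python, from cell import bot gives the robot as it stands.
- The arm moves only by the tool send_rows, never from a script. Its argument "series" is a list of rows, each an object of numbers: "jaw": the opening in per cent of the stroke, from 0 (shut) to 100 (fully open); "x", "y", "z": the shift along the tool's x, y, z in mm; "yaw": the turn about the tool's z in rad. A call has 1 to 5 rows; each row is the pose to reach, as a shift and turn from the pose commanded when the call began, along the tool's axes at that moment; what a row does not reach only later rows make up. A row lasts 1/12 s, in which the tool goes at most 41.7 mm and 7.16 degrees, less where a joint would pass 70% of its speed; a pose out of reach is approached as far as the arm can. A call with a gripper value outside its range is refused whole. The fingers move at their own pace and stop on an object; "force" is the grip in N (left out, the last holds). Time passes only in rows, so rows that repeat a pose let the fingers close. It gives the time, the measured TCP pose, the force and the opening at its end, in the units of the state.
- bot.state(): the state, without advancing time (a new reading comes with each control period).
- bot.snapshot(name): name is "side" or "top"; returns a dict with "image" (400x640x3 uint8, red, green, blue), "fx", "fy", "cx", "cy" (pixels), "k1" (the pictures are not rectified: a ray, as slopes to the right and down, at radius r is drawn at 1 + k1 r^2 times it, then the intrinsics apply), "R" (3x3) and "t" (3): a world point X has camera coordinates R X + t. Camera axes: x right, y down, z forward; pixel columns grow to the right and rows downward; lengths in m; the calibration is good to about 2 mm. A picture is of the moment at which its call begins. There is no depth.
- bot.close_job(): hands the job in, once; it reports no verdict.
The state is a dict: "clock": time; "joint_pos": joint angles; "joint_velocities": joint speeds; "joint_torque": joint torques, N m; "tool_pos": TCP position; "ee_rot": TCP orientation; "wrist_force": force on the tool from outside, world axes, zero at the start; "moment": the same for the moment, N m; "opening": opening from 0.0 (shut) to 1.0 (fully open).
Only numpy, scipy, OpenCV 4.12 (cv2) and the standard library are available. Lean on these libraries where they do the work, as an engineer would, in place of code of your own. Each camera call takes 0.05 s, during which the arm holds its last target.

## Working session

There is one attempt and no reset: what is moved stays moved. The work goes in short steps, Python scripts to look and compute and a tool call to move; the robot and the scene stay as the last step left them, time stands still between calls to the robot, and variables do not carry over. Pictures are saved under pics/ and viewed, and the job is handed in when it is done.

Besides the shell and the picture viewer there is one more tool, called as name(argument=value, ...), one argument or row to a line, values as JSON. send_rows: Moves the arm, as the interface text tells. Its arguments: {"type":"object","properties":{"series":{"type":"array"},"force":{"type":"number"}},"required":["series"]}

```bash
mkdir -p pics; ls
python3 - <<'E'
from cell import bot
import cv2,numpy as np
print(bot.state()); print(bot.pinch_z)
for n in("side","top"):
    s=bot.snapshot(n); cv2.imwrite(f"pics/{n}0.png",s["image"][:,:,::-1])
    print(n,[s[k] for k in("fx","fy","cx","cy","k1")],s["R"],s["t"])
E
```

```text
pics
{'clock': 0.0, 'joint_pos': array([-1.24258085e+00,  4.91546559e-01,  1.55947580e+00,  1.99683300e-05,
        1.09169274e+00, -1.05617232e-01]), 'joint_velocities': array([ 0.00060032,  0.00084583,  0.00036641, -0.00107508,  0.0001328 ,
       -0.00010876]), 'joint_torque': array([-2.10524745e-04, -6.12646437e+01, -2.58189046e+01,  6.91958028e-02,
        4.81638929e-02, -8.73922477e-05]), 'tool_pos': array([ 0.26265232, -0.56685113,  0.21406075]), 'ee_rot': array([-3.14047833e+00, -1.35940617e-04,  4.33823414e-01]), 'wrist_force': array([ 0.51203924, -1.37084101, -0.09004787]), 'moment': array([-0.02948107,  0.03607919, -0.00493144]), 'opening': 1.0042784731427181}
0.0188
side [400.0611150253082, 400.0611150253082, 318.8459137590547, 200.23323323748565, 0.022492242267894105] [[ 0.99766548  0.06802637 -0.00600104]
 [ 0.02258403 -0.41158733 -0.91109046]
 [-0.06444813  0.90882797 -0.41216278]] [-0.4783111   0.06439632  0.92759324]
top [400.23894194650535, 400.23894194650535, 321.82306163952484, 199.8989140359863, -0.07147807360056675] [[ 0.02910016 -0.99955609  0.00638814]
 [-0.99356705 -0.02962435 -0.10930196]
 [ 0.10944268 -0.00316634 -0.99398806]] [0.06116004 0.47027921 1.12635241]
```

View pics/side0.png

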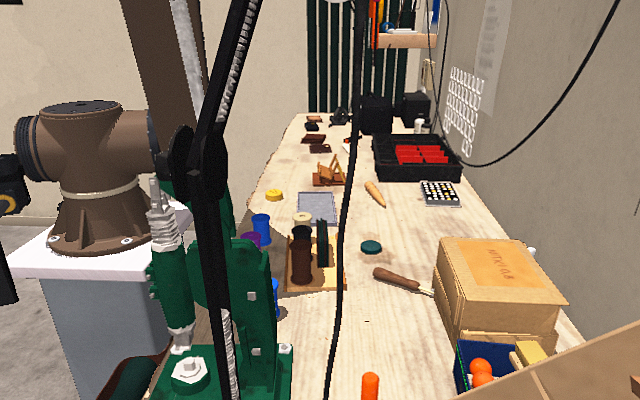

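View pics/top0.png

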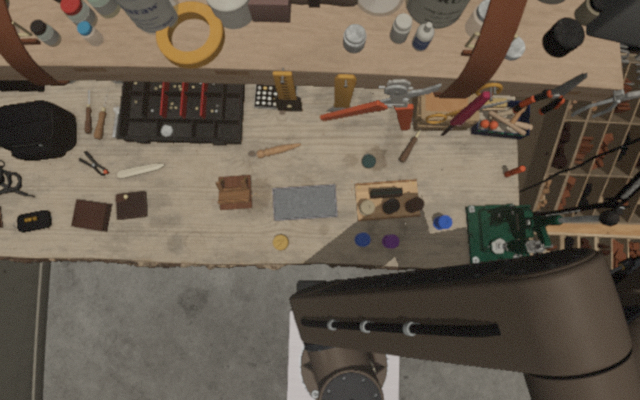

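```bash
cat > h.py <<'E'
import cv2,numpy as np
from cell import bot
def undist(s,uv):
    uv=np.atleast_2d(np.array(uv,float))
    K=np.array([[s["fx"],0,s["cx"]],[0,s["fy"],s["cy"]],[0,0,1]])
    return cv2.undistortPoints(uv[:,None],K,np.array([s["k1"],0,0,0.]))[:,0]
def ray(s,uv):
    n=undist(s,uv); d=np.c_[n,np.ones(len(n))]@s["R"]
    return -s["R"].T@s["t"],d
def onz(s,uv,z):
    c,d=ray(s,uv); return c+d*((z-c[2])/d[:,2])[:,None]
def proj(s,X):
    K=np.array([[s["fx"],0,s["cx"]],[0,s["fy"],s["cy"]],[0,0,1]])
    return cv2.projectPoints(np.atleast_2d(np.array(X,float)),cv2.Rodrigues(s["R"])[0],s["t"],K,np.array([s["k1"],0,0,0.]))[0][:,0]
def tri(s1,u1,s2,u2):
    (c1,d1),(c2,d2)=ray(s1,u1),ray(s2,u2); d1=d1[0];d2=d2[0]
    t=np.linalg.lstsq(np.c_[d1,-d2],c2-c1,rcond=None)[0]
    return (c1+t[0]*d1+c2+t[1]*d2)/2,np.linalg.norm(c1+t[0]*d1-c2-t[1]*d2)
def crop(s,x0,y0,x1,y1,f,name):
    im=cv2.resize(s["image"][y0:y1,x0:x1,::-1],None,fx=f,fy=f,interpolation=cv2.INTER_CUBIC)
    cv2.imwrite("pics/"+name,im)
E
python3 - <<'E'
from h import *
s=bot.snapshot("top");crop(s,210,130,460,260,3.2,"t1.png")
s=bot.snapshot("side");crop(s,230,140,430,300,4,"s1.png")
E
```

```text
(no output)
```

View pics/t1.png

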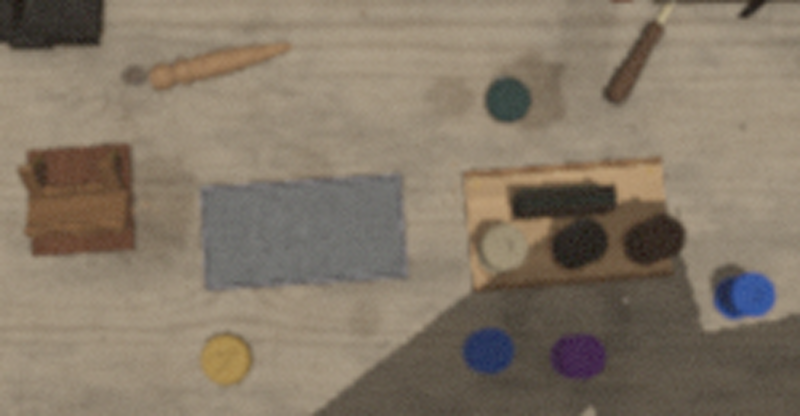

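View pics/s1.png

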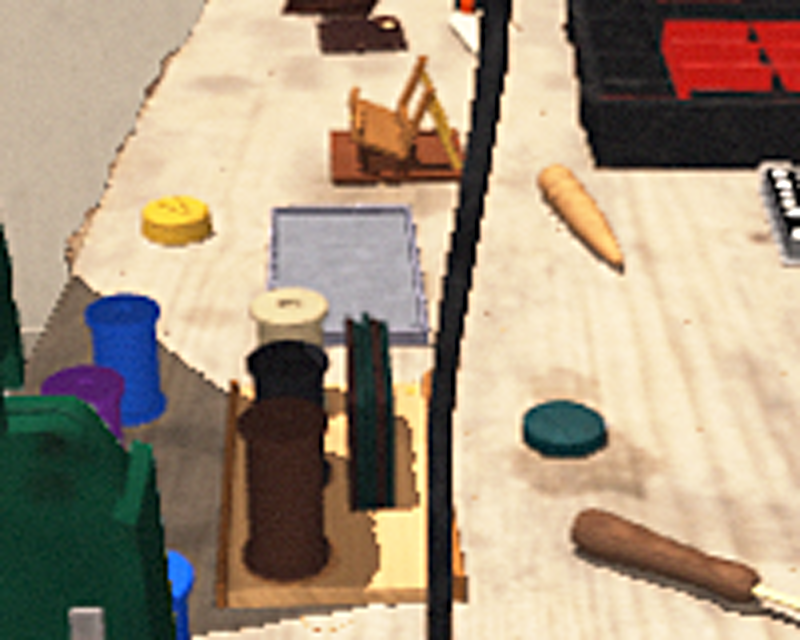

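Run:
```python
from h import *
s=bot.snapshot("top");d=bot.snapshot("side")
np.set_printoptions(precision=4,suppress=True)
im=s["image"];hsv=cv2.cvtColor(im,cv2.COLOR_RGB2HSV)
def c2p(p): return np.array(p)/3.2+np.array([210,130])-0.34
def s2p(p): return np.array(p)/4+np.array([230,140])-0.38
for (x,y) in [(300,230),(560,180),(478,200),(500,245),(80,160),(80,220),(620,195),(250,130),(225,360)]:
    u,v=c2p((x,y)).astype(int); print((x,y),im[v,u],hsv[v,u])
print("tray",onz(s,[c2p(p) for p in [(203,187),(402,175),(407,277),(207,290)]],.012))
print("rack",onz(s,[c2p(p) for p in [(464,172),(661,160),(672,274),(475,290)]],.012))
print("stand",onz(s,[c2p(p) for p in [(28,150),(130,145),(133,250),(33,255)]],.015))
print("card top",onz(s,[c2p(p) for p in [(513,190),(614,185),(614,211),(513,216)]],.072))
for n,p,h in [("cream",(505,243),.07),("black",(583,240),.076),("brown",(663,236),.082)]: print(n,onz(s,[c2p(p)],h))
for n,p,h in [("cream",(290,302),.07),("black",(287,356),.076),("brown",(284,422),.082)]: print(n,onz(d,[s2p(p)],h))
print("side rack near corners",onz(d,[s2p(p) for p in[(220,605),(465,600)]],.0))
print("side tray corners",onz(d,[s2p(p) for p in[(275,207),(410,207),(428,340)]],.012))
```

```text
(300, 230) [114 116 112] [ 45   9 116]
(560, 180) [182 151 116] [ 16  92 182]
(478, 200) [181 151 114] [ 17  94 181]
(500, 245) [151 139 115] [ 20  61 151]
(80, 160) [103  70  52] [ 11 126 103]
(80, 220) [119  89  62] [ 14 122 119]
(620, 195) [161 134 101] [ 17  95 161]
(250, 130) [150 137 119] [ 17  53 150]
(225, 360) [167 138  81] [ 20 131 167]
tray [[0.5002 0.2183 0.012 ]
 [0.5167 0.0369 0.012 ]
 [0.4235 0.03   0.012 ]
 [0.4063 0.2107 0.012 ]]
rack [[ 0.5212 -0.0198  0.012 ]
 [ 0.538  -0.2012  0.012 ]
 [ 0.4331 -0.2117  0.012 ]
 [ 0.4135 -0.0319  0.012 ]]
stand [[0.5293 0.3802 0.015 ]
 [0.5366 0.2865 0.015 ]
 [0.4403 0.2791 0.015 ]
 [0.433  0.37   0.015 ]]
card top [[ 0.4975 -0.0575  0.072 ]
 [ 0.5045 -0.1456  0.072 ]
 [ 0.4818 -0.1457  0.072 ]
 [ 0.4748 -0.0579  0.072 ]]
cream [[ 0.4513 -0.0516  0.07  ]]
black [[ 0.4553 -0.1182  0.076 ]]
brown [[ 0.4601 -0.1862  0.082 ]]
cream [[ 0.4486 -0.0485  0.07  ]]
black [[ 0.4547 -0.1178  0.076 ]]
brown [[ 0.4612 -0.1885  0.082 ]]
side rack near corners [[ 0.433  -0.2096  0.    ]
 [ 0.5411 -0.1995  0.    ]]
side tray corners [[0.4093 0.2109 0.012 ]
 [0.5009 0.2159 0.012 ]
 [0.5184 0.0235 0.012 ]]
```

Run:
```python
from h import *
s=bot.snapshot("top");crop(s,212,170,257,215,13,"t2.png")
s=bot.snapshot("side");crop(s,305,148,355,190,14,"s2.png")
```

```text
(no output)
```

View pics/t2.png

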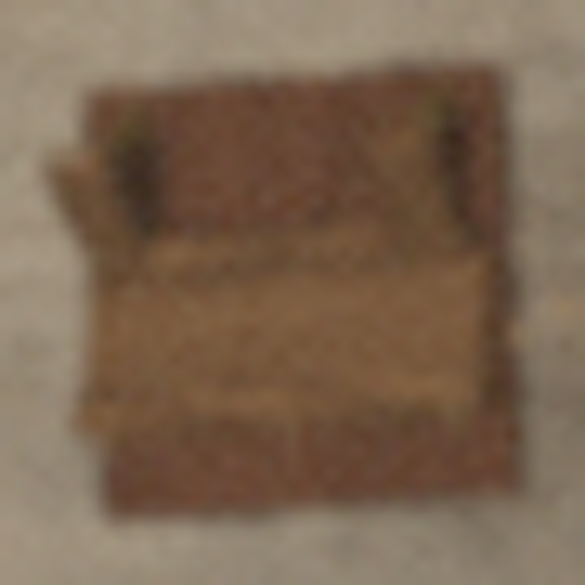

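View pics/s2.png

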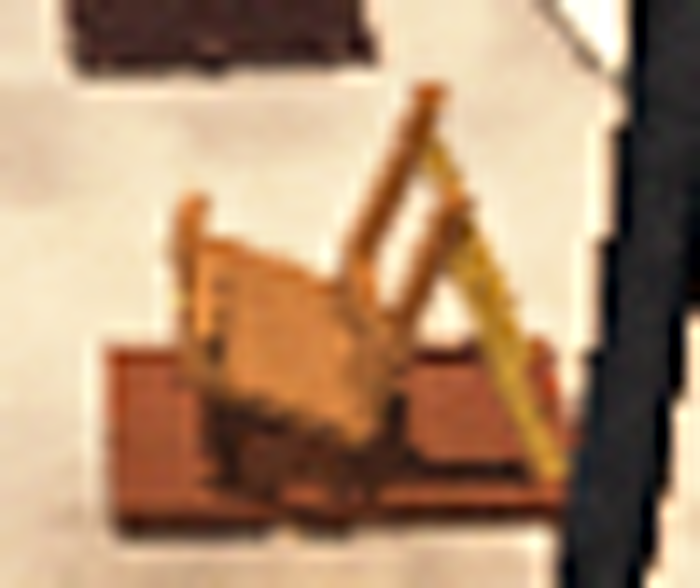

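```bash
cat >> h.py <<'E'
def c2t(p): return np.array(p)/13+np.array([212,170])-.46
def c2s(p): return np.array(p)/14+np.array([305,148])-.46
E
python3 - <<'E'
from h import *
s=bot.snapshot("top");d=bot.snapshot("side")
np.set_printoptions(precision=4,suppress=True)
for a,b in [((75,160),(428,95)),((400,135),(455,205)),((97,425),(188,200)),((475,400),(200,250)),((485,405),(195,370))]:
    print(tri(s,c2t(a),d,c2s(b)))
print("upr tops",onz(s,[c2t((75,160)),c2t((400,135))],.07),onz(d,[c2s((428,95)),c2s((455,205))],.07))
print("lipfront",onz(s,[c2t((85,420)),c2t((480,398))],.042),onz(d,[c2s((190,200)),c2s((198,245))],.0436))
print("base top",onz(s,[c2t(p) for p in [(90,95),(500,70),(520,490),(105,515)]],.01))
print("base side", onz(d,[c2s((120,530)),c2s((108,350)),c2s((550,345))],.01))
E
```

```text
(array([0.5046, 0.3684, 0.0683]), np.float64(0.0019157301908102127))
(array([0.5122, 0.2986, 0.0674]), np.float64(0.001808609072490005))
(array([0.4515, 0.3667, 0.044 ]), np.float64(0.0011418678304604695))
(array([0.4588, 0.2808, 0.0626]), np.float64(0.003700555913877476))
(array([0.4589, 0.2832, 0.0362]), np.float64(0.0006527866638941898))
upr tops [[0.5053 0.368  0.07  ]
 [0.5128 0.2982 0.07  ]] [[0.5039 0.3624 0.07  ]
 [0.5115 0.2906 0.07  ]]
lipfront [[0.4521 0.3698 0.042 ]
 [0.4595 0.2833 0.042 ]] [[0.4524 0.3681 0.0436]
 [0.4561 0.3389 0.0436]]
base top [[0.5292 0.3813 0.01  ]
 [0.5376 0.2883 0.01  ]
 [0.4424 0.2791 0.01  ]
 [0.4339 0.3723 0.01  ]]
base side [[0.4455 0.2607 0.01  ]
 [0.4344 0.3644 0.01  ]
 [0.5309 0.3726 0.01  ]]
```

Run:
```python
from h import *
np.set_printoptions(precision=3,suppress=True)
s=bot.snapshot("top");crop(s,420,170,640,320,3.6,"t3.png")
d=bot.snapshot("side");print("cams",-s["R"].T@s["t"],-d["R"].T@d["t"])
crop(d,140,150,340,400,2.4,"s3.png")
print(proj(s,[[.263,-.567,.214]]),proj(d,[[.263,-.567,.214]]))
```

```text
cams [0.342 0.079 1.171] [ 0.536 -0.784  0.438]
[[582.139 282.612]] [[-20.459 344.472]]
```

View pics/t3.png

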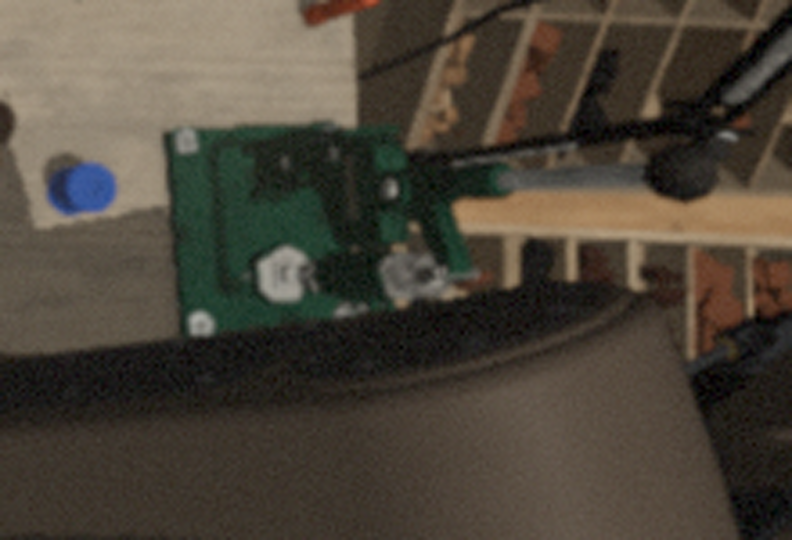

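View pics/s3.png

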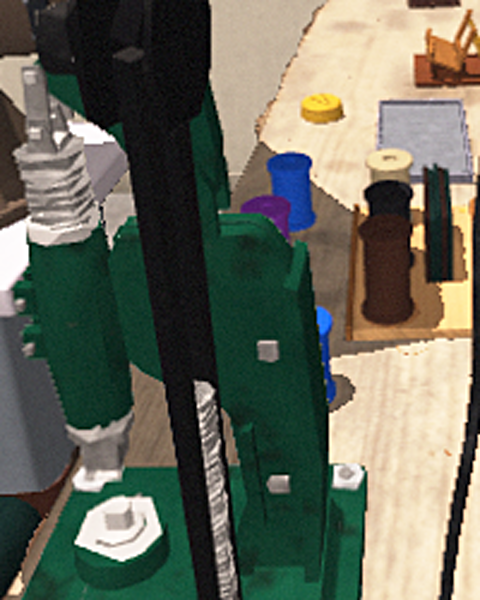

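```bash
cat > mv.py <<'E'
import sys
from h import *
from scipy.spatial.transform import Rotation as Ro
def show():
    st=bot.state();print("t%.2f"%st["clock"],np.round(st["tool_pos"],4),np.round(st["ee_rot"],3),"open%.3f"%st["opening"],"F",np.round(st["wrist_force"],1),"J",np.round(st["joint_pos"],2))
    return st
def mv(*tg):
    st=show(); R=Ro.from_euler("xyz",st["ee_rot"]).as_matrix()
    for x,y,z,yaw in tg:
        d=R.T@(np.array([x,y,z])-st["tool_pos"])*1000
        print("x %.0f y %.0f z %.0f yaw %.3f"%(*d,-(yaw-st["ee_rot"][2])))
mv(*[tuple(map(float,a.split(","))) for a in sys.argv[1:]]) if len(sys.argv)>1 else show()
E
python3 mv.py .17,-.50,.22,-.1 .17,-.385,.22,-.7 .26,-.315,.22,-.6
```

```text
t0.60 [ 0.2627 -0.5671  0.2147] [3.141 0.    0.434] open1.001 F [-0.6 -0.1  0.3] J [-1.24  0.49  1.56 -0.    1.09 -0.11]
x -56 y -100 z -5 yaw 0.534
x -8 y -204 z -5 yaw 1.134
x 103 y -230 z -5 yaw 1.034
```

send_rows(
  series=[
    {"x": -19, "y": -34, "z": -2, "yaw": 0.11},
    {"x": -37, "y": -67, "z": -4, "yaw": 0.22},
    {"x": -56, "y": -100, "z": -5, "yaw": 0.33},
    {"x": -50, "y": -120, "z": -5, "yaw": 0.44},
    {"x": -42, "y": -140, "z": -5, "yaw": 0.55},
  ],
)

```text
validation failed for argument at $.se...
```

```bash
python3 mv.py .17,-.385,.22,-.7 .26,-.315,.22,-.6 .36,-.2,.22,-.2 .45,-.187,.2,.09
```

```text
t0.60 [ 0.2627 -0.5671  0.2147] [3.141 0.    0.434] open1.001 F [-0.6 -0.1  0.3] J [-1.24  0.49  1.56 -0.    1.09 -0.11]
x -8 y -204 z -5 yaw 1.134
x 103 y -230 z -5 yaw 1.034
x 243 y -292 z -5 yaw 0.634
x 330 y -266 z 15 yaw 0.344
```

send_rows(
  series=[
    {"jaw": 100, "x": -19, "y": -34, "z": -2, "yaw": 0.11},
    {"jaw": 100, "x": -37, "y": -67, "z": -4, "yaw": 0.22},
    {"jaw": 100, "x": -56, "y": -100, "z": -5, "yaw": 0.33},
    {"jaw": 100, "x": -50, "y": -120, "z": -5, "yaw": 0.44},
    {"jaw": 100, "x": -42, "y": -140, "z": -5, "yaw": 0.55},
  ],
)

```text
clock: 1.02
tool_pos: [0.1643, -0.4568, 0.2199]
ee_rot: [3.141, -0.0, -0.124]
wrist_force: [1.0, -0.8, 0.3]
opening: 1.001
```

```bash
python3 mv.py .17,-.385,.22,-.7 .26,-.315,.22,-.6 .36,-.2,.22,-.2 .45,-.187,.2,.09
```

```text
t1.02 [ 0.1643 -0.4568  0.2199] [ 3.141 -0.    -0.124] open1.001 F [ 1.  -0.8  0.3] J [-1.36  0.29  1.88 -0.    0.97  0.33]
x -3 y -72 z -0 yaw 0.576
x 77 y -153 z -0 yaw 0.476
x 162 y -279 z -0 yaw 0.076
x 250 y -303 z 20 yaw -0.214
```

send_rows(
  series=[
    {"jaw": 100, "x": -3, "y": -25, "z": 0, "yaw": 0.12},
    {"jaw": 100, "x": -3, "y": -50, "z": 0, "yaw": 0.24},
    {"jaw": 100, "x": -3, "y": -72, "z": 0, "yaw": 0.36},
    {"jaw": 100, "x": 15, "y": -90, "z": 0, "yaw": 0.48},
    {"jaw": 100, "x": 40, "y": -115, "z": 0, "yaw": 0.58},
  ],
)

```text
clock: 1.43
tool_pos: [0.2185, -0.3479, 0.22]
ee_rot: [3.141, -0.001, -0.705]
wrist_force: [0.1, -0.9, 0.1]
opening: 1.002
```

```bash
python3 mv.py .26,-.315,.22,-.6 .36,-.2,.22,-.2 .45,-.187,.2,.09
```

```text
t1.43 [ 0.2185 -0.3479  0.22  ] [ 3.141e+00 -1.000e-03 -7.050e-01] open1.002 F [ 0.1 -0.9  0.1] J [-1.17  0.18  2.04 -0.    0.92  1.1 ]
x 10 y -52 z 0 yaw -0.105
x 12 y -204 z -0 yaw -0.505
x 72 y -273 z 20 yaw -0.795
```

send_rows(
  series=[
    {"jaw": 100, "x": 5, "y": -30, "z": 0, "yaw": 0},
    {"jaw": 100, "x": 6, "y": -65, "z": 0, "yaw": -0.1},
    {"jaw": 100, "x": 6, "y": -105, "z": 0, "yaw": -0.2},
    {"jaw": 100, "x": 8, "y": -145, "z": 0, "yaw": -0.32},
    {"jaw": 100, "x": 12, "y": -185, "z": 0, "yaw": -0.44},
  ],
)

```text
clock: 1.85
tool_pos: [0.3474, -0.2122, 0.2199]
ee_rot: [3.141, -0.001, -0.251]
wrist_force: [0.7, -0.9, 0.7]
opening: 1.002
```

```bash
python3 mv.py .461,-.187,.18,.092  .461,-.187,.03,.092
```

```text
t1.85 [ 0.3474 -0.2122  0.2199] [ 3.141e+00 -1.000e-03 -2.510e-01] open1.002 F [ 0.7 -0.9  0.7] J [-0.71  0.17  2.05 -0.    0.92  1.11]
x 104 y -53 z 40 yaw -0.343
x 104 y -53 z 190 yaw -0.343
```

send_rows(
  series=[
    {"jaw": 59, "x": 30, "y": -15, "z": 0, "yaw": -0.1},
    {"jaw": 59, "x": 60, "y": -30, "z": 0, "yaw": -0.2},
    {"jaw": 59, "x": 90, "y": -45, "z": 10, "yaw": -0.3},
    {"jaw": 59, "x": 104, "y": -53, "z": 40, "yaw": -0.343},
    {"jaw": 59, "x": 104, "y": -53, "z": 60, "yaw": -0.343},
  ],
)

```text
clock: 2.27
tool_pos: [0.4634, -0.1881, 0.1582]
ee_rot: [3.141, -0.001, 0.092]
wrist_force: [-0.6, -0.6, -0.3]
opening: 0.704
```

```bash
python3 mv.py .461,-.187,.028,.092
python3 - <<'E'
from h import *
crop(bot.snapshot("top"),330,150,470,260,5.5,"t4.png")
crop(bot.snapshot("side"),230,140,430,300,4,"s4.png")
E
```

```text
t2.27 [ 0.4634 -0.1881  0.1582] [ 3.141e+00 -1.000e-03  9.200e-02] open0.704 F [-0.6 -0.6 -0.3] J [-0.52  0.39  1.93  0.    0.83  0.96]
x -2 y -1 z 130 yaw 0.000
```

View pics/t4.png

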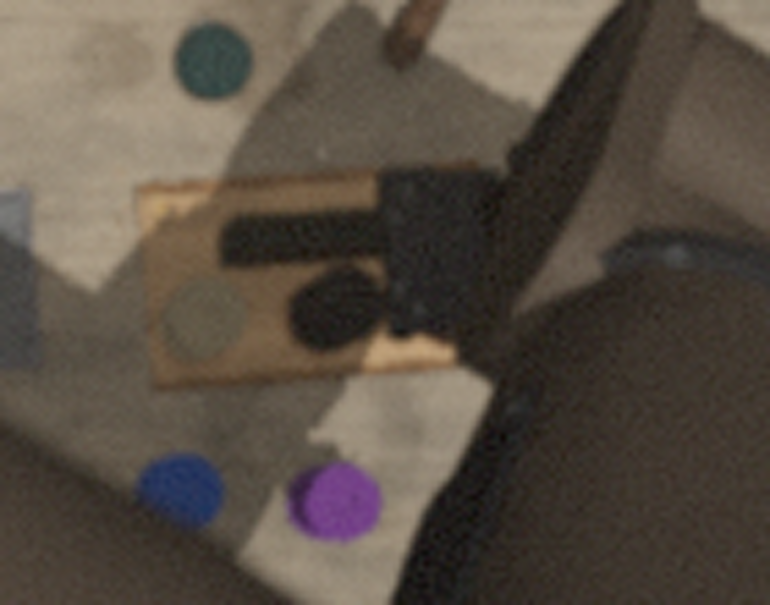

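View pics/s4.png

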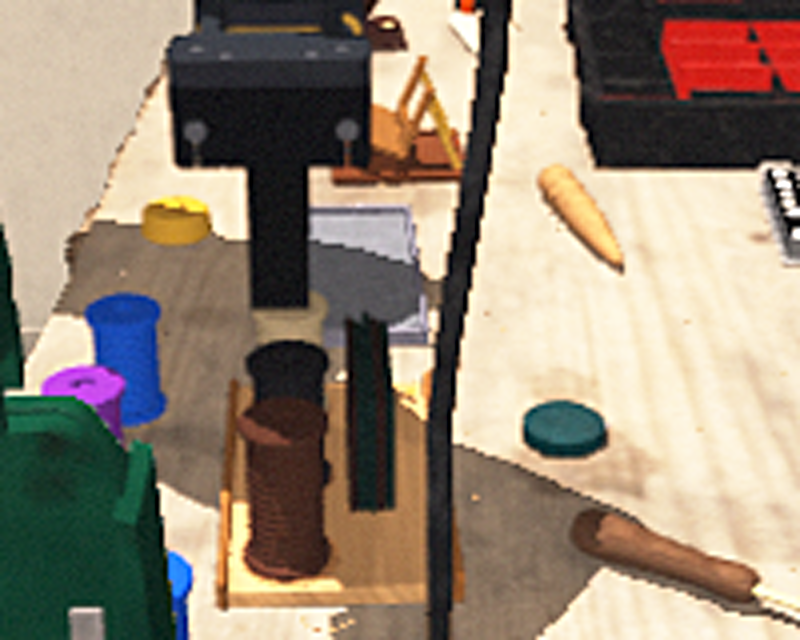

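send_rows(
  series=[
    {"jaw": 59, "x": -2, "y": -1, "z": 20, "yaw": 0},
    {"jaw": 59, "x": -2, "y": -1, "z": 35, "yaw": 0},
    {"jaw": 59, "x": -2, "y": -1, "z": 70, "yaw": 0},
    {"jaw": 59, "x": -2, "y": -1, "z": 105, "yaw": 0},
    {"jaw": 59, "x": -2, "y": -1, "z": 130, "yaw": 0},
  ],
)

```text
clock: 2.78
tool_pos: [0.4584, -0.1886, 0.0291]
ee_rot: [3.141, -0.001, 0.086]
wrist_force: [1.1, -0.9, 0.1]
opening: 0.592
```

send_rows(
  series=[
    {"jaw": 25, "x": 0, "y": 0, "z": 0, "yaw": 0},
    {"jaw": 25, "x": 0, "y": 0, "z": 0, "yaw": 0},
    {"jaw": 25, "x": 0, "y": 0, "z": 0, "yaw": 0},
    {"jaw": 25, "x": 0, "y": 0, "z": 0, "yaw": 0},
    {"jaw": 25, "x": 0, "y": 0, "z": 0, "yaw": 0},
  ],
  force=15,
)

```text
clock: 3.2
tool_pos: [0.4594, -0.1887, 0.0315]
ee_rot: [3.14, -0.003, 0.087]
wrist_force: [-0.2, 0.4, 6.1]
opening: 0.395
```

```bash
python3 mv.py
```

```text
t3.20 [ 0.4594 -0.1887  0.0315] [ 3.14e+00 -3.00e-03  8.70e-02] open0.395 F [-0.2  0.4  6.1] J [-0.52  0.59  2.04 -0.    0.51  0.96]
```

send_rows(
  series=[
    {"jaw": 25, "x": 0, "y": 0, "z": 0, "yaw": 0},
    {"jaw": 25, "x": 0, "y": 0, "z": 0, "yaw": 0},
    {"jaw": 25, "x": 0, "y": 0, "z": 0, "yaw": 0},
  ],
)

```text
clock: 3.45
tool_pos: [0.4595, -0.1886, 0.0314]
ee_rot: [3.14, -0.003, 0.087]
wrist_force: [-0.3, 0.4, 9.4]
opening: 0.396
```

```bash
python3 mv.py
python3 - <<'E'
from h import *
crop(bot.snapshot("side"),270,170,370,300,4.5,"s5.png")
E
```

```text
t3.45 [ 0.4595 -0.1886  0.0314] [ 3.14e+00 -3.00e-03  8.70e-02] open0.396 F [-0.3  0.4  9.4] J [-0.52  0.59  2.04 -0.    0.51  0.96]
```

View pics/s5.png

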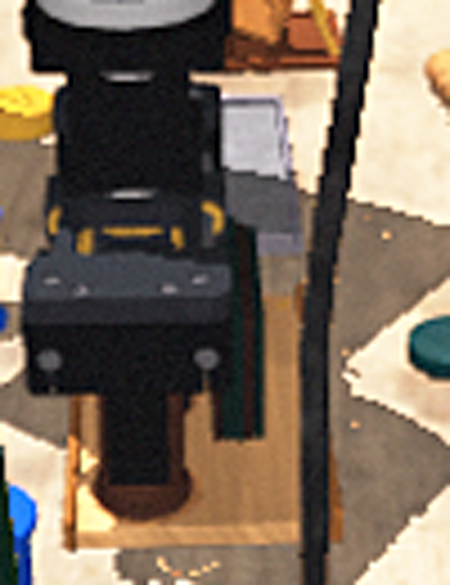

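send_rows(
  series=[
    {"jaw": 25, "x": 0, "y": 0, "z": -15, "yaw": 0},
    {"jaw": 25, "x": 0, "y": 0, "z": -50, "yaw": 0},
    {"jaw": 25, "x": 0, "y": 0, "z": -90, "yaw": 0},
    {"jaw": 25, "x": 0, "y": 0, "z": -120, "yaw": 0},
    {"jaw": 25, "x": 0, "y": 0, "z": -120, "yaw": 0},
  ],
  force=20,
)

```text
clock: 3.92
tool_pos: [0.4606, -0.1891, 0.1557]
ee_rot: [3.136, -0.008, 0.087]
wrist_force: [1.0, -0.4, -0.4]
opening: 0.395
```

```bash
python3 mv.py .4564,.1858,.15,.09
python3 - <<'E'
from h import *
cv2.imwrite("pics/s6.png",bot.snapshot("side")["image"][:,:,::-1])
E
```

```text
t3.92 [ 0.4606 -0.1891  0.1557] [ 3.136 -0.008  0.087] open0.395 F [ 1.  -0.4 -0.4] J [-0.52  0.39  1.94 -0.    0.81  0.96]
x 28 y -374 z 4 yaw -0.003
```

View pics/s6.png

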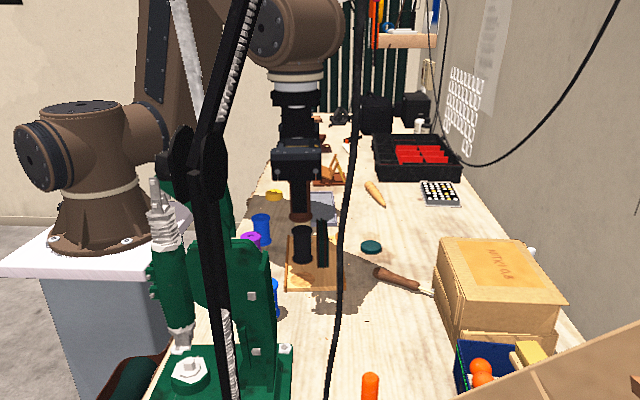

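send_rows(
  series=[
    {"jaw": 25, "x": 2, "y": -30, "z": 0, "yaw": 0},
    {"jaw": 25, "x": 5, "y": -70, "z": 0, "yaw": 0},
    {"jaw": 25, "x": 8, "y": -110, "z": 0, "yaw": 0},
    {"jaw": 25, "x": 11, "y": -150, "z": 0, "yaw": 0},
    {"jaw": 25, "x": 14, "y": -190, "z": 0, "yaw": 0},
  ],
)

```text
clock: 4.38
tool_pos: [0.4552, 0.004, 0.149]
ee_rot: [-3.141, 0.001, 0.086]
wrist_force: [0.5, 0.2, -0.7]
opening: 0.393
```

send_rows(
  series=[
    {"jaw": 25, "x": 3, "y": -40, "z": 0, "yaw": 0},
    {"jaw": 25, "x": 6, "y": -80, "z": 0, "yaw": 0},
    {"jaw": 25, "x": 9, "y": -120, "z": 0, "yaw": 0},
    {"jaw": 25, "x": 12, "y": -160, "z": 0, "yaw": 0},
    {"jaw": 25, "x": 14, "y": -184, "z": 0, "yaw": 0},
  ],
)

```text
clock: 4.8
tool_pos: [0.4531, 0.1899, 0.1489]
ee_rot: [-3.142, 0.001, 0.088]
wrist_force: [-0.4, 0.1, -1.2]
opening: 0.397
```

```bash
python3 mv.py .4564,.1858,.03,.09
```

```text
t4.80 [0.4531 0.1899 0.1489] [-3.142e+00  1.000e-03  8.800e-02] open0.397 F [-0.4  0.1 -1.2] J [0.26 0.39 1.95 0.   0.8  1.74]
x 3 y 4 z 119 yaw -0.002
```

send_rows(
  series=[
    {"jaw": 25, "x": 0, "y": 0, "z": 20, "yaw": 0},
    {"jaw": 25, "x": 0, "y": 0, "z": 55, "yaw": 0},
    {"jaw": 25, "x": 0, "y": 0, "z": 90, "yaw": 0},
    {"jaw": 25, "x": 0, "y": 0, "z": 105, "yaw": 0},
    {"jaw": 25, "x": 0, "y": 0, "z": 105, "yaw": 0},
  ],
)

```text
clock: 5.22
tool_pos: [0.452, 0.1863, 0.0411]
ee_rot: [3.14, 0.007, 0.087]
wrist_force: [-1.6, 0.4, -0.8]
opening: 0.392
```

```bash
python3 mv.py .4564,.1858,.03,.09
python3 - <<'E'
from h import *
crop(bot.snapshot("side"),260,150,380,250,6,"s7.png")
crop(bot.snapshot("top"),210,130,460,260,3.2,"t7.png")
E
```

```text
t5.22 [0.452  0.1863 0.0411] [3.14  0.007 0.087] open0.392 F [-1.6  0.4 -0.8] J [ 0.26  0.57  2.04 -0.    0.53  1.74]
x 4 y 1 z 11 yaw -0.003
```

View pics/s7.png

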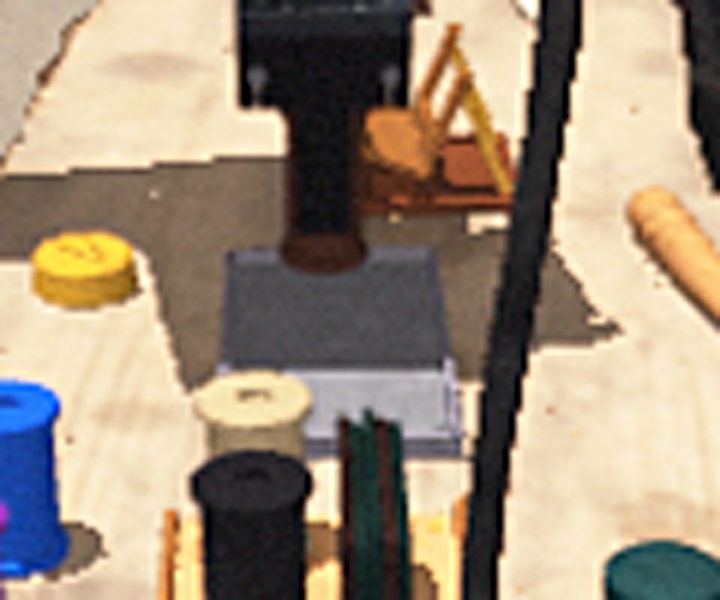

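View pics/t7.png

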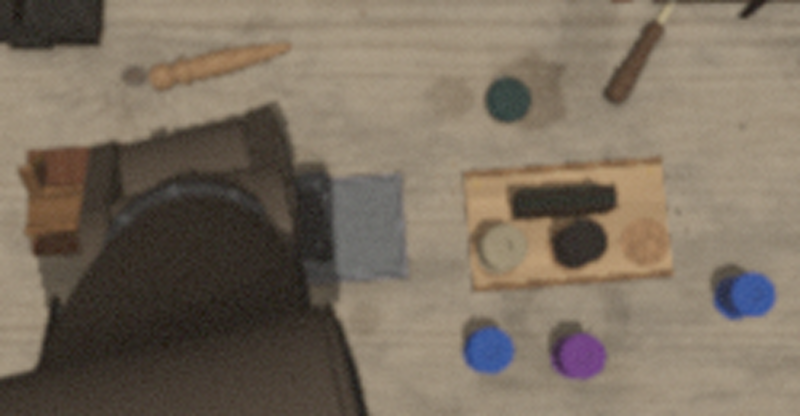

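send_rows(
  series=[
    {"jaw": 25, "x": 4, "y": 1, "z": 5, "yaw": 0},
    {"jaw": 25, "x": 4, "y": 1, "z": 9, "yaw": 0},
    {"jaw": 25, "x": 4, "y": 1, "z": 13, "yaw": 0},
    {"jaw": 25, "x": 4, "y": 1, "z": 13, "yaw": 0},
  ],
)

```text
clock: 5.65
tool_pos: [0.4582, 0.1861, 0.0315]
ee_rot: [3.142, -0.0, 0.087]
wrist_force: [0.0, 0.5, -1.5]
opening: 0.398
```

```bash
python3 mv.py
```

```text
t5.65 [0.4582 0.1861 0.0315] [ 3.142 -0.     0.087] open0.398 F [ 0.   0.5 -1.5] J [ 0.25  0.59  2.04 -0.    0.51  1.74]
```

send_rows(
  series=[
    {"jaw": 25, "x": 0, "y": 0, "z": 1, "yaw": 0},
    {"jaw": 25, "x": 0, "y": 0, "z": 2, "yaw": 0},
    {"jaw": 25, "x": 0, "y": 0, "z": 3, "yaw": 0},
  ],
)

```text
clock: 5.9
tool_pos: [0.4583, 0.1862, 0.0287]
ee_rot: [3.142, -0.0, 0.087]
wrist_force: [0.2, -0.5, -1.1]
opening: 0.395
```

```bash
python3 mv.py
```

```text
t5.90 [0.4583 0.1862 0.0287] [ 3.142 -0.     0.087] open0.395 F [ 0.2 -0.5 -1.1] J [ 0.25  0.6   2.04 -0.    0.5   1.74]
```

send_rows(
  series=[
    {"jaw": 25, "x": 0, "y": 0, "z": 1, "yaw": 0},
    {"jaw": 25, "x": 0, "y": 0, "z": 2, "yaw": 0},
  ],
)

```text
clock: 6.07
tool_pos: [0.4587, 0.1864, 0.0272]
ee_rot: [-3.141, -0.002, 0.087]
wrist_force: [-1.8, 2.9, 20.7]
opening: 0.394
```

```bash
python3 mv.py
```

```text
t6.07 [0.4587 0.1864 0.0272] [-3.141e+00 -2.000e-03  8.700e-02] open0.394 F [-1.8  2.9 20.7] J [ 0.25  0.6   2.04 -0.    0.5   1.74]
```

send_rows(
  series=[
    {"jaw": 25, "x": 0, "y": 0, "z": -1, "yaw": 0},
    {"jaw": 50, "x": 0, "y": 0, "z": -1, "yaw": 0},
    {"jaw": 50, "x": 0, "y": 0, "z": -1, "yaw": 0},
    {"jaw": 50, "x": 0, "y": 0, "z": -1, "yaw": 0},
    {"jaw": 50, "x": 0, "y": 0, "z": -1, "yaw": 0},
  ],
)

```text
clock: 6.48
tool_pos: [0.4582, 0.1862, 0.0275]
ee_rot: [3.141, 0.0, 0.087]
wrist_force: [-0.5, -0.1, -0.4]
opening: 0.493
```

```bash
python3 mv.py .4546,-.1181,.15,.09
```

```text
t6.48 [0.4582 0.1862 0.0275] [3.141 0.    0.087] open0.493 F [-0.5 -0.1 -0.4] J [ 0.25  0.6   2.04 -0.    0.5   1.74]
x -30 y 303 z -122 yaw -0.003
```

send_rows(
  series=[
    {"jaw": 50, "x": 0, "y": 0, "z": -25, "yaw": 0},
    {"jaw": 50, "x": 0, "y": 0, "z": -60, "yaw": 0},
    {"jaw": 50, "x": 0, "y": 0, "z": -95, "yaw": 0},
    {"jaw": 56, "x": 0, "y": 20, "z": -105, "yaw": 0},
    {"jaw": 56, "x": -6, "y": 60, "z": -105, "yaw": 0},
  ],
)

```text
clock: 6.9
tool_pos: [0.4593, 0.1275, 0.1355]
ee_rot: [-3.141, -0.007, 0.09]
wrist_force: [0.4, -0.4, -0.7]
opening: 0.552
```

```bash
python3 mv.py .449,-.0502,.132,.09
```

```text
t6.90 [0.4593 0.1275 0.1355] [-3.141 -0.007  0.09 ] open0.552 F [ 0.4 -0.4 -0.7] J [0.13 0.39 2.01 0.   0.74 1.61]
x -26 y 176 z 3 yaw 0.000
```

send_rows(
  series=[
    {"jaw": 56, "x": -5, "y": 38, "z": 0, "yaw": 0},
    {"jaw": 56, "x": -11, "y": 78, "z": 0, "yaw": 0},
    {"jaw": 56, "x": -17, "y": 118, "z": 0, "yaw": 0},
    {"jaw": 56, "x": -22, "y": 157, "z": 0, "yaw": 0},
    {"jaw": 56, "x": -24, "y": 175, "z": 0, "yaw": 0},
  ],
)

```text
clock: 7.32
tool_pos: [0.4483, -0.0539, 0.1327]
ee_rot: [3.141, -0.0, 0.085]
wrist_force: [0.1, 1.2, -0.4]
opening: 0.564
```

send_rows(
  series=[
    {"jaw": 56, "x": 0, "y": 0, "z": 0, "yaw": 0},
    {"jaw": 56, "x": 0, "y": 0, "z": 0, "yaw": 0},
  ],
)

```text
clock: 7.48
tool_pos: [0.4485, -0.0512, 0.1325]
ee_rot: [-3.142, 0.0, 0.084]
wrist_force: [-0.3, 0.6, 0.3]
opening: 0.559
```

```bash
python3 mv.py .449,-.0502,.024,.09
python3 - <<'E'
from h import *
crop(bot.snapshot("side"),260,150,380,250,6,"s8.png")
crop(bot.snapshot("top"),210,130,460,260,3.2,"t8.png")
E
```

```text
t7.48 [ 0.4485 -0.0512  0.1325] [-3.142  0.     0.084] open0.559 F [-0.3  0.6  0.3] J [-0.26  0.37  2.06 -0.    0.71  1.23]
x 1 y -1 z 109 yaw -0.006
```

View pics/s8.png

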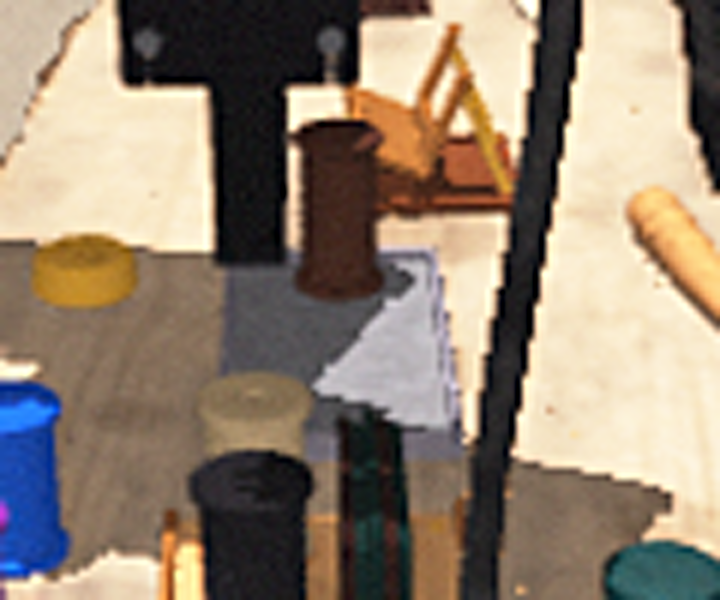

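View pics/t8.png

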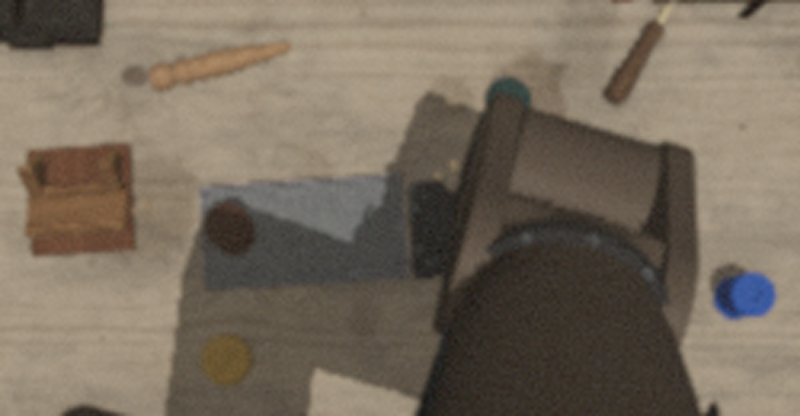

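send_rows(
  series=[
    {"jaw": 56, "x": 1, "y": -1, "z": 20, "yaw": 0},
    {"jaw": 56, "x": 1, "y": -1, "z": 50, "yaw": 0},
    {"jaw": 56, "x": 1, "y": -1, "z": 80, "yaw": 0},
    {"jaw": 56, "x": 1, "y": -1, "z": 107, "yaw": 0},
    {"jaw": 56, "x": 1, "y": -1, "z": 107, "yaw": 0},
  ],
)

```text
clock: 8.0
tool_pos: [0.4479, -0.0478, 0.0222]
ee_rot: [-3.14, 0.006, 0.089]
wrist_force: [-1.1, 0.0, -1.2]
opening: 0.559
```

send_rows(
  series=[
    {"jaw": 25, "x": 0, "y": 0, "z": 0, "yaw": 0},
    {"jaw": 25, "x": 0, "y": 0, "z": 0, "yaw": 0},
    {"jaw": 25, "x": 0, "y": 0, "z": 0, "yaw": 0},
    {"jaw": 25, "x": 0, "y": 0, "z": 0, "yaw": 0},
    {"jaw": 25, "x": 0, "y": 0, "z": 0, "yaw": 0},
  ],
  force=15,
)

```text
clock: 8.42
tool_pos: [0.4502, -0.0495, 0.0269]
ee_rot: [3.141, -0.002, 0.087]
wrist_force: [0.6, 0.1, 7.0]
opening: 0.394
```

```bash
python3 mv.py .4617,.124,.14,.087
```

```text
t8.42 [ 0.4502 -0.0495  0.0269] [ 3.141e+00 -2.000e-03  8.700e-02] open0.394 F [0.6 0.1 7. ] J [-0.26  0.57  2.15 -0.    0.42  1.23]
x 27 y -172 z -113 yaw -0.000
```

send_rows(
  series=[
    {"jaw": 25, "x": 0, "y": 0, "z": -15, "yaw": 0},
    {"jaw": 25, "x": 0, "y": 0, "z": -50, "yaw": 0},
    {"jaw": 25, "x": 0, "y": 0, "z": -90, "yaw": 0},
    {"jaw": 25, "x": 1, "y": -10, "z": -113, "yaw": 0},
    {"jaw": 25, "x": 5, "y": -40, "z": -113, "yaw": 0},
  ],
  force=20,
)

```text
clock: 8.83
tool_pos: [0.4532, -0.0109, 0.1435]
ee_rot: [3.139, -0.008, 0.084]
wrist_force: [1.0, -0.2, 0.5]
opening: 0.389
```

send_rows(
  series=[
    {"jaw": 25, "x": 6, "y": -40, "z": 0, "yaw": 0},
    {"jaw": 25, "x": 12, "y": -80, "z": 0, "yaw": 0},
    {"jaw": 25, "x": 18, "y": -115, "z": 0, "yaw": 0},
    {"jaw": 25, "x": 21, "y": -132, "z": 0, "yaw": 0},
    {"jaw": 25, "x": 21, "y": -132, "z": 0, "yaw": 0},
  ],
)

```text
clock: 9.25
tool_pos: [0.4606, 0.1271, 0.1392]
ee_rot: [-3.141, -0.001, 0.09]
wrist_force: [-0.6, 0.3, 0.6]
opening: 0.391
```

```bash
python3 mv.py .4617,.124,.0229,.087
```

```text
t9.25 [0.4606 0.1271 0.1392] [-3.141e+00 -1.000e-03  9.000e-02] open0.391 F [-0.6  0.3  0.6] J [0.13 0.39 2.   0.   0.75 1.61]
x 1 y 3 z 116 yaw 0.003
```

send_rows(
  series=[
    {"jaw": 25, "x": 1, "y": 2, "z": 25, "yaw": 0},
    {"jaw": 25, "x": 1, "y": 2, "z": 60, "yaw": 0},
    {"jaw": 25, "x": 1, "y": 2, "z": 90, "yaw": 0},
    {"jaw": 25, "x": 1, "y": 2, "z": 104, "yaw": 0},
    {"jaw": 25, "x": 1, "y": 2, "z": 108, "yaw": 0},
  ],
)

```text
clock: 9.67
tool_pos: [0.4607, 0.1214, 0.0288]
ee_rot: [3.141, 0.003, 0.086]
wrist_force: [0.1, 1.5, -0.9]
opening: 0.387
```

send_rows(
  series=[
    {"jaw": 25, "x": 0, "y": 0, "z": 2, "yaw": 0},
    {"jaw": 25, "x": 0, "y": 0, "z": 4, "yaw": 0},
    {"jaw": 25, "x": 0, "y": 0, "z": 6, "yaw": 0},
    {"jaw": 25, "x": 0, "y": 0, "z": 6, "yaw": 0},
  ],
)

```text
clock: 10.0
tool_pos: [0.4621, 0.1222, 0.0253]
ee_rot: [3.142, -0.001, 0.087]
wrist_force: [-0.1, -0.0, -0.9]
opening: 0.39
```

```bash
python3 mv.py .4617,.124,.0229,.087
```

```text
t10.00 [0.4621 0.1222 0.0253] [ 3.142e+00 -1.000e-03  8.700e-02] open0.390 F [-0.1 -0.  -0.9] J [ 0.12  0.59  2.08 -0.    0.46  1.6 ]
x -0 y -2 z 2 yaw -0.000
```

send_rows(
  series=[
    {"jaw": 25, "x": 0, "y": 0, "z": 1, "yaw": 0},
    {"jaw": 25, "x": 0, "y": 0, "z": 2, "yaw": 0},
    {"jaw": 25, "x": 0, "y": 0, "z": 2.5, "yaw": 0},
  ],
)

```text
clock: 10.25
tool_pos: [0.4622, 0.1222, 0.0228]
ee_rot: [3.141, -0.002, 0.087]
wrist_force: [-1.5, -2.8, 15.3]
opening: 0.391
```

```bash
python3 mv.py
```

```text
t10.25 [0.4622 0.1222 0.0228] [ 3.141e+00 -2.000e-03  8.700e-02] open0.391 F [-1.5 -2.8 15.3] J [ 0.12  0.6   2.09 -0.    0.46  1.6 ]
```

send_rows(
  series=[
    {"jaw": 50, "x": 0, "y": 0, "z": -1, "yaw": 0},
    {"jaw": 50, "x": 0, "y": 0, "z": -1, "yaw": 0},
    {"jaw": 50, "x": 0, "y": 0, "z": -1, "yaw": 0},
    {"jaw": 50, "x": 0, "y": 0, "z": -1, "yaw": 0},
    {"jaw": 50, "x": 0, "y": 0, "z": -25, "yaw": 0},
  ],
)

```text
clock: 10.67
tool_pos: [0.4602, 0.122, 0.0447]
ee_rot: [3.141, 0.005, 0.087]
wrist_force: [-0.4, 0.3, 0.4]
opening: 0.496
```

send_rows(
  series=[
    {"jaw": 50, "x": 0, "y": 0, "z": -35, "yaw": 0},
    {"jaw": 56, "x": 0, "y": 0, "z": -70, "yaw": 0},
    {"jaw": 56, "x": 0, "y": 20, "z": -90, "yaw": 0},
    {"jaw": 56, "x": -6, "y": 60, "z": -90, "yaw": 0},
    {"jaw": 56, "x": -12, "y": 100, "z": -90, "yaw": 0},
  ],
)

```text
clock: 11.08
tool_pos: [0.4588, 0.0212, 0.1385]
ee_rot: [3.141, -0.003, 0.09]
wrist_force: [0.8, 0.1, -0.6]
opening: 0.558
```

```bash
python3 mv.py .4546,-.1181,.138,.088
```

```text
t11.08 [0.4588 0.0212 0.1385] [ 3.141e+00 -3.000e-03  9.000e-02] open0.558 F [ 0.8  0.1 -0.6] J [-0.1   0.37  2.04 -0.    0.73  1.38]
x -17 y 138 z 1 yaw 0.002
```

send_rows(
  series=[
    {"jaw": 56, "x": -5, "y": 40, "z": 0, "yaw": 0},
    {"jaw": 56, "x": -10, "y": 80, "z": 0, "yaw": 0},
    {"jaw": 56, "x": -15, "y": 118, "z": 0, "yaw": 0},
    {"jaw": 56, "x": -16, "y": 138, "z": 0, "yaw": 0},
    {"jaw": 56, "x": -16, "y": 138, "z": 0, "yaw": 0},
  ],
)

```text
clock: 11.5
tool_pos: [0.4546, -0.1207, 0.1371]
ee_rot: [3.141, -0.001, 0.083]
wrist_force: [-0.5, 0.5, 0.1]
opening: 0.554
```

```bash
python3 mv.py .4546,-.1181,.0285,.088
python3 - <<'E'
from h import *
crop(bot.snapshot("side"),260,150,380,250,6,"s9.png")
E
```

```text
t11.50 [ 0.4546 -0.1207  0.1371] [ 3.141e+00 -1.000e-03  8.300e-02] open0.554 F [-0.5  0.5  0.1] J [-0.4   0.38  2.02 -0.    0.74  1.09]
x 0 y -3 z 109 yaw -0.005
```

View pics/s9.png

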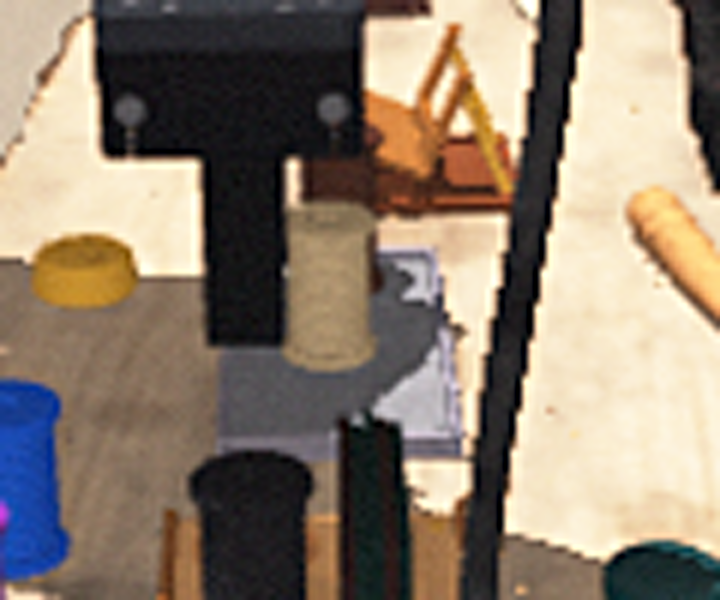

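send_rows(
  series=[
    {"jaw": 56, "x": 0, "y": -1, "z": 20, "yaw": 0},
    {"jaw": 56, "x": 0, "y": -1, "z": 50, "yaw": 0},
    {"jaw": 56, "x": 0, "y": -1, "z": 80, "yaw": 0},
    {"jaw": 56, "x": 0, "y": -1, "z": 104, "yaw": 0},
    {"jaw": 56, "x": 0, "y": -1, "z": 108, "yaw": 0},
  ],
)

```text
clock: 11.97
tool_pos: [0.4529, -0.1146, 0.0262]
ee_rot: [-3.139, 0.005, 0.088]
wrist_force: [0.2, 0.3, -0.6]
opening: 0.562
```

send_rows(
  series=[
    {"jaw": 25, "x": 0, "y": 0, "z": 0, "yaw": 0},
    {"jaw": 25, "x": 0, "y": 0, "z": 0, "yaw": 0},
    {"jaw": 25, "x": 0, "y": 0, "z": 0, "yaw": 0},
    {"jaw": 25, "x": 0, "y": 0, "z": 0, "yaw": 0},
    {"jaw": 25, "x": 0, "y": 0, "z": 0, "yaw": 0},
  ],
  force=15,
)

```text
clock: 12.38
tool_pos: [0.4549, -0.1164, 0.0302]
ee_rot: [3.141, -0.002, 0.087]
wrist_force: [-0.1, 1.2, 4.0]
opening: 0.399
```

```bash
python3 mv.py .467,.0612,.145,.087
```

```text
t12.38 [ 0.4549 -0.1164  0.0302] [ 3.141e+00 -2.000e-03  8.700e-02] open0.399 F [-0.1  1.2  4. ] J [-0.39  0.58  2.1  -0.    0.46  1.09]
x 28 y -176 z -115 yaw -0.000
```

send_rows(
  series=[
    {"jaw": 25, "x": 0, "y": 0, "z": -15, "yaw": 0},
    {"jaw": 25, "x": 0, "y": 0, "z": -50, "yaw": 0},
    {"jaw": 25, "x": 0, "y": 0, "z": -90, "yaw": 0},
    {"jaw": 25, "x": 1, "y": -10, "z": -115, "yaw": 0},
    {"jaw": 25, "x": 5, "y": -40, "z": -115, "yaw": 0},
  ],
  force=20,
)

```text
clock: 12.8
tool_pos: [0.4581, -0.0781, 0.1492]
ee_rot: [3.138, -0.008, 0.084]
wrist_force: [0.9, 1.1, -1.0]
opening: 0.394
```

send_rows(
  series=[
    {"jaw": 25, "x": 7, "y": -40, "z": 0, "yaw": 0},
    {"jaw": 25, "x": 14, "y": -80, "z": 0, "yaw": 0},
    {"jaw": 25, "x": 20, "y": -117, "z": 0, "yaw": 0},
    {"jaw": 25, "x": 23, "y": -136, "z": 0, "yaw": 0},
    {"jaw": 25, "x": 23, "y": -136, "z": 0, "yaw": 0},
  ],
)

```text
clock: 13.22
tool_pos: [0.4669, 0.0646, 0.1448]
ee_rot: [-3.141, -0.001, 0.09]
wrist_force: [0.1, -0.4, -1.1]
opening: 0.395
```

```bash
python3 mv.py .467,.0612,.0262,.087
```

```text
t13.22 [0.4669 0.0646 0.1448] [-3.141e+00 -1.000e-03  9.000e-02] open0.395 F [ 0.1 -0.4 -1.1] J [-0.    0.37  2.01  0.    0.76  1.48]
x -0 y 3 z 119 yaw 0.003
```

send_rows(
  series=[
    {"jaw": 25, "x": 0, "y": 1, "z": 25, "yaw": 0},
    {"jaw": 25, "x": 0, "y": 1, "z": 60, "yaw": 0},
    {"jaw": 25, "x": 0, "y": 1, "z": 90, "yaw": 0},
    {"jaw": 25, "x": 0, "y": 1, "z": 107, "yaw": 0},
    {"jaw": 25, "x": 0, "y": 1, "z": 111, "yaw": 0},
  ],
)

```text
clock: 13.63
tool_pos: [0.466, 0.0599, 0.0311]
ee_rot: [-3.141, 0.004, 0.086]
wrist_force: [-0.1, 0.1, 0.0]
opening: 0.396
```

send_rows(
  series=[
    {"jaw": 25, "x": 0, "y": 0, "z": 2, "yaw": 0},
    {"jaw": 25, "x": 0, "y": 0, "z": 4, "yaw": 0},
    {"jaw": 25, "x": 0, "y": 0, "z": 6, "yaw": 0},
    {"jaw": 25, "x": 0, "y": 0, "z": 7, "yaw": 0},
    {"jaw": 25, "x": 0, "y": 0, "z": 7, "yaw": 0},
  ],
)

```text
clock: 14.05
tool_pos: [0.4675, 0.0605, 0.0268]
ee_rot: [3.141, -0.001, 0.087]
wrist_force: [-0.1, -0.1, -0.9]
opening: 0.394
```

```bash
python3 mv.py .467,.0612,.0262,.087
```

```text
t14.05 [0.4675 0.0605 0.0268] [ 3.141e+00 -1.000e-03  8.700e-02] open0.394 F [-0.1 -0.1 -0.9] J [-0.01  0.58  2.1  -0.    0.46  1.47]
x -0 y -1 z 1 yaw -0.000
```

send_rows(
  series=[
    {"jaw": 25, "x": 0, "y": 0, "z": 1, "yaw": 0},
    {"jaw": 50, "x": 0, "y": 0, "z": 1, "yaw": 0},
    {"jaw": 50, "x": 0, "y": 0, "z": 0, "yaw": 0},
    {"jaw": 50, "x": 0, "y": 0, "z": 0, "yaw": 0},
    {"jaw": 50, "x": 0, "y": 0, "z": 0, "yaw": 0},
  ],
)

```text
clock: 14.47
tool_pos: [0.4672, 0.0605, 0.0263]
ee_rot: [3.141, -0.0, 0.087]
wrist_force: [-0.2, -0.1, -0.0]
opening: 0.501
```

send_rows(
  series=[
    {"jaw": 50, "x": 0, "y": 0, "z": -25, "yaw": 0},
    {"jaw": 50, "x": 0, "y": 0, "z": -60, "yaw": 0},
    {"jaw": 60, "x": 0, "y": 0, "z": -95, "yaw": 0},
    {"jaw": 60, "x": 0, "y": 25, "z": -100, "yaw": -0.12},
    {"jaw": 60, "x": 0, "y": 60, "z": -100, "yaw": -0.24},
  ],
)

```text
clock: 14.88
tool_pos: [0.4731, 0.0032, 0.1286]
ee_rot: [3.14, -0.004, 0.329]
wrist_force: [0.5, -0.3, 0.4]
opening: 0.592
```

```bash
python3 mv.py .491,-.11,.14,1.65
python3 - <<'E'
from h import *
crop(bot.snapshot("side"),260,150,380,250,6,"s10.png")
crop(bot.snapshot("top"),210,130,460,260,3.2,"t10.png")
E
```

```text
t14.88 [0.4731 0.0032 0.1286] [ 3.14  -0.004  0.329] open0.592 F [ 0.5 -0.3  0.4] J [-0.13  0.4   2.02  0.    0.72  1.11]
x -20 y 113 z -11 yaw -1.321
```

View pics/s10.png

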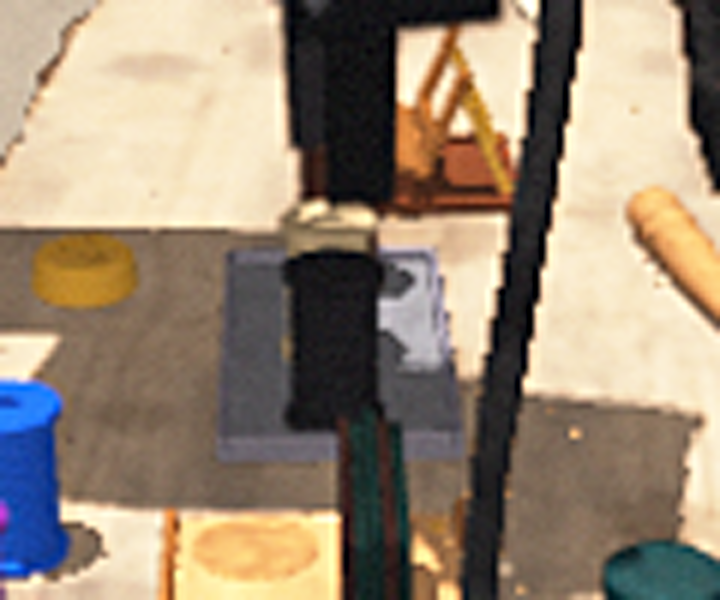

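View pics/t10.png

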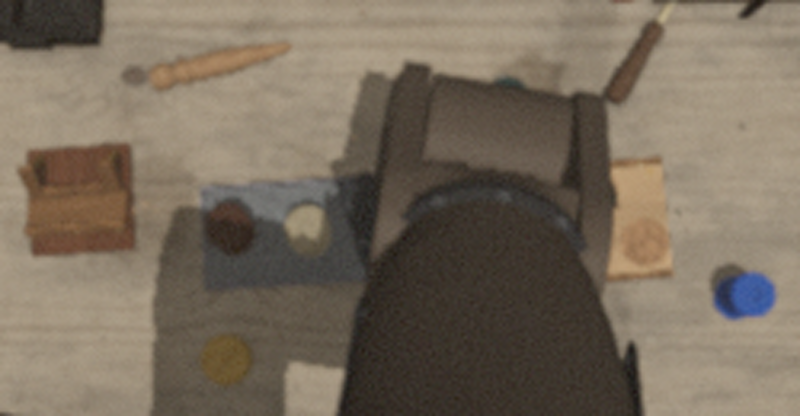

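```bash
python3 mv.py .4905,-.1015,.13,1.655
python3 - <<'E'
from h import *
import cv2
d=bot.snapshot("side")
p=lambda q: np.array(q)/4+np.array([230,140])-.38
print(onz(d,[p((352,509)),p((392,507))],.010),onz(d,[p((348,322)),p((388,320))],.072))
E
```

```text
t14.98 [ 0.4729 -0.      0.1269] [ 3.14e+00 -2.00e-03  3.25e-01] open0.600 F [ 0.1  0.6 -0.3] J [-0.14  0.4   2.02 -0.    0.72  1.11]
x -16 y 102 z -3 yaw -1.330
[[ 0.48711858 -0.14605621  0.01      ]
 [ 0.50596977 -0.14325232  0.01      ]] [[ 0.48039273 -0.07322504  0.072     ]
 [ 0.50025313 -0.06990862  0.072     ]]
```

send_rows(
  series=[
    {"jaw": 60, "x": -2, "y": 10, "z": -5, "yaw": -0.12},
    {"jaw": 60, "x": -4, "y": 25, "z": -5, "yaw": -0.24},
    {"jaw": 60, "x": -8, "y": 50, "z": -5, "yaw": -0.36},
    {"jaw": 60, "x": -12, "y": 75, "z": -5, "yaw": -0.48},
    {"jaw": 60, "x": -17, "y": 104, "z": -5, "yaw": -0.6},
  ],
)

```text
clock: 15.45
tool_pos: [0.4887, -0.1011, 0.1308]
ee_rot: [-3.141, 0.0, 0.925]
wrist_force: [0.6, -0.4, 0.5]
opening: 0.598
```

send_rows(
  series=[
    {"jaw": 60, "x": 0, "y": 0, "z": 0, "yaw": -0.12},
    {"jaw": 60, "x": 0, "y": 0, "z": 0, "yaw": -0.24},
    {"jaw": 60, "x": 0, "y": 0, "z": 0, "yaw": -0.36},
    {"jaw": 60, "x": 0, "y": 0, "z": 0, "yaw": -0.48},
    {"jaw": 60, "x": 0, "y": 0, "z": 0, "yaw": -0.6},
  ],
)

```text
clock: 15.87
tool_pos: [0.4886, -0.1006, 0.1307]
ee_rot: [-3.141, -0.0, 1.524]
wrist_force: [0.3, -0.1, 0.2]
opening: 0.598
```

```bash
python3 mv.py .4905,-.1015,.13,1.655
```

```text
t15.87 [ 0.4886 -0.1006  0.1307] [-3.141 -0.     1.524] open0.598 F [ 0.3 -0.1  0.2] J [-0.34  0.43  1.96  0.    0.76 -0.29]
x -1 y 2 z 1 yaw -0.131
```

send_rows(
  series=[
    {"jaw": 60, "x": -1, "y": 3, "z": 0, "yaw": -0.1},
    {"jaw": 60, "x": -1, "y": 3, "z": 15, "yaw": -0.131},
    {"jaw": 60, "x": -1, "y": 3, "z": 45, "yaw": -0.131},
    {"jaw": 60, "x": -1, "y": 3, "z": 75, "yaw": -0.131},
    {"jaw": 60, "x": -1, "y": 3, "z": 86, "yaw": -0.131},
  ],
)

```text
clock: 16.28
tool_pos: [0.4904, -0.1013, 0.042]
ee_rot: [-3.138, -0.002, 1.649]
wrist_force: [-1.1, 0.5, -0.3]
opening: 0.597
```

```bash
python3 mv.py
python3 - <<'E'
from h import *
crop(bot.snapshot("side"),260,150,380,250,6,"s11.png")
E
```

```text
t16.28 [ 0.4904 -0.1013  0.042 ] [-3.138e+00 -2.000e-03  1.649e+00] open0.597 F [-1.1  0.5 -0.3] J [-0.34  0.58  2.02  0.    0.55 -0.41]
```

View pics/s11.png

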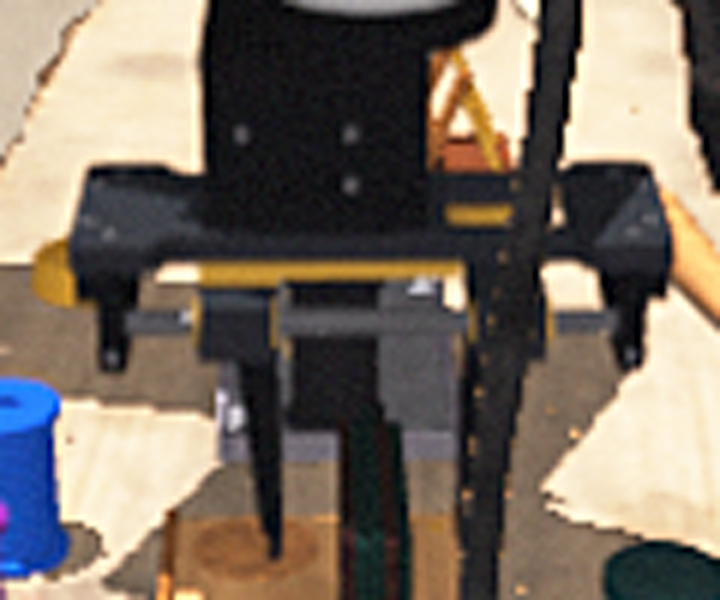

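send_rows(
  series=[
    {"jaw": 15, "x": 0, "y": 0, "z": 0, "yaw": 0},
    {"jaw": 15, "x": 0, "y": 0, "z": 0, "yaw": 0},
    {"jaw": 15, "x": 0, "y": 0, "z": 0, "yaw": 0},
    {"jaw": 15, "x": 0, "y": 0, "z": 0, "yaw": 0},
    {"jaw": 15, "x": 0, "y": 0, "z": 0, "yaw": 0},
  ],
  force=20,
)

```text
clock: 16.75
tool_pos: [0.4921, -0.1026, 0.046]
ee_rot: [3.14, 0.001, 1.651]
wrist_force: [-0.4, -0.6, 0.8]
opening: 0.307
```

send_rows(
  series=[
    {"jaw": 15, "x": 0, "y": 0, "z": 0, "yaw": 0},
    {"jaw": 15, "x": 0, "y": 0, "z": 0, "yaw": 0},
    {"jaw": 15, "x": 0, "y": 0, "z": 0, "yaw": 0},
    {"jaw": 15, "x": 0, "y": 0, "z": 0, "yaw": 0},
  ],
)

```text
clock: 17.08
tool_pos: [0.492, -0.1027, 0.0457]
ee_rot: [3.141, 0.0, 1.651]
wrist_force: [-1.0, 1.5, 6.0]
opening: 0.226
```

```bash
python3 mv.py .474,.329,.15,1.66
```

```text
t17.08 [ 0.492  -0.1027  0.0457] [3.141 0.    1.651] open0.226 F [-1.   1.5  6. ] J [-0.34  0.57  2.01 -0.    0.55 -0.42]
x 432 y 17 z -104 yaw -0.009
```

send_rows(
  series=[
    {"jaw": 15, "x": 0, "y": 0, "z": -15, "yaw": 0},
    {"jaw": 15, "x": 0, "y": 0, "z": -45, "yaw": 0},
    {"jaw": 15, "x": 0, "y": -15, "z": -80, "yaw": 0},
    {"jaw": 15, "x": 15, "y": -25, "z": -108, "yaw": 0},
    {"jaw": 15, "x": 50, "y": -25, "z": -108, "yaw": 0},
  ],
  force=25,
)

```text
clock: 17.5
tool_pos: [0.4636, -0.0568, 0.1574]
ee_rot: [3.135, 0.003, 1.648]
wrist_force: [1.8, 0.1, -1.0]
opening: 0.225
```

send_rows(
  series=[
    {"jaw": 15, "x": 35, "y": 0, "z": 0, "yaw": 0},
    {"jaw": 15, "x": 70, "y": 0, "z": 0, "yaw": 0},
    {"jaw": 15, "x": 105, "y": 0, "z": 0, "yaw": 0},
    {"jaw": 15, "x": 140, "y": 0, "z": 0, "yaw": 0},
    {"jaw": 15, "x": 175, "y": 5, "z": 0, "yaw": 0},
  ],
)

```text
clock: 17.92
tool_pos: [0.4526, 0.1216, 0.1533]
ee_rot: [-3.141, 0.0, 1.651]
wrist_force: [1.1, -0.5, -0.4]
opening: 0.225
```

```bash
python3 mv.py .474,.329,.15,1.66
python3 - <<'E'
from h import *
cv2.imwrite("pics/s12.png",bot.snapshot("side")["image"][:,:,::-1])
E
```

```text
t17.92 [0.4526 0.1216 0.1533] [-3.141  0.     1.651] open0.225 F [ 1.1 -0.5 -0.4] J [ 0.12  0.36  2.   -0.    0.78  0.04]
x 205 y 38 z 3 yaw -0.009
```

View pics/s12.png

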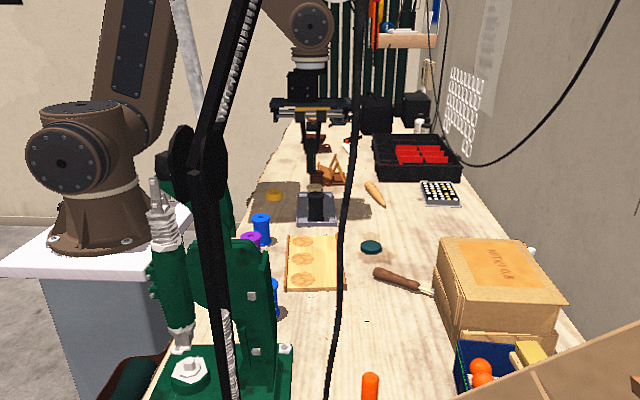

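send_rows(
  series=[
    {"jaw": 15, "x": 40, "y": 0, "z": 0, "yaw": 0},
    {"jaw": 15, "x": 80, "y": 5, "z": 0, "yaw": 0},
    {"jaw": 15, "x": 120, "y": 12, "z": 0, "yaw": 0},
    {"jaw": 15, "x": 160, "y": 22, "z": 0, "yaw": 0},
    {"jaw": 15, "x": 195, "y": 33, "z": 0, "yaw": -0.01},
  ],
)

```text
clock: 18.38
tool_pos: [0.4705, 0.3195, 0.1532]
ee_rot: [-3.142, 0.0, 1.662]
wrist_force: [0.8, -0.7, -0.6]
opening: 0.227
```

send_rows(
  series=[
    {"jaw": 15, "x": 9, "y": 4, "z": 10, "yaw": 0},
    {"jaw": 15, "x": 9, "y": 4, "z": 30, "yaw": 0},
    {"jaw": 15, "x": 9, "y": 4, "z": 40, "yaw": 0},
    {"jaw": 15, "x": 9, "y": 4, "z": 40, "yaw": 0},
    {"jaw": 15, "x": 9, "y": 4, "z": 40, "yaw": 0},
  ],
)

```text
clock: 18.8
tool_pos: [0.474, 0.3257, 0.1128]
ee_rot: [-3.14, 0.001, 1.661]
wrist_force: [0.3, -0.7, -0.9]
opening: 0.226
```

```bash
python3 mv.py .474,.329,.075,1.66
python3 - <<'E'
from h import *
crop(bot.snapshot("side"),280,130,380,210,7,"s13.png")
E
```

```text
t18.80 [0.474  0.3257 0.1128] [-3.140e+00  1.000e-03  1.661e+00] open0.226 F [ 0.3 -0.7 -0.9] J [ 0.49  0.54  1.79 -0.    0.81  0.4 ]
x 3 y 0 z 38 yaw 0.001
```

View pics/s13.png

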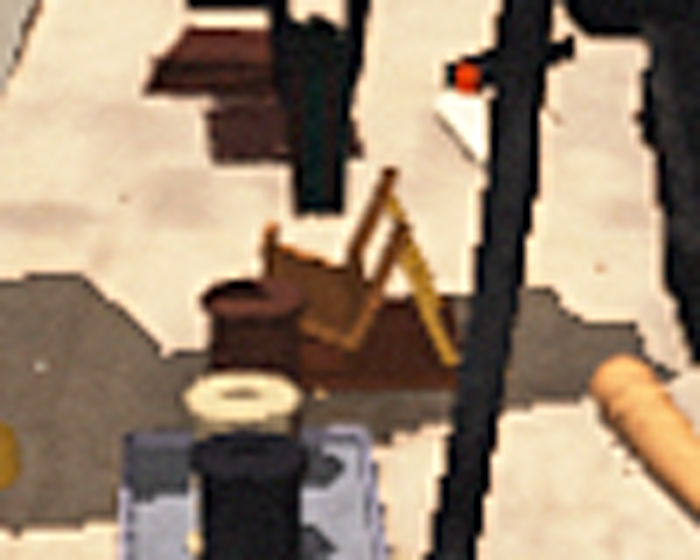

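send_rows(
  series=[
    {"jaw": 15, "x": 3, "y": 0, "z": 10, "yaw": 0},
    {"jaw": 15, "x": 3, "y": 0, "z": 22, "yaw": 0},
    {"jaw": 15, "x": 3, "y": 0, "z": 30, "yaw": 0},
    {"jaw": 15, "x": 3, "y": 0, "z": 35, "yaw": 0},
    {"jaw": 15, "x": 3, "y": 0, "z": 37, "yaw": 0},
  ],
)

```text
clock: 19.27
tool_pos: [0.4737, 0.3292, 0.0754]
ee_rot: [-3.141, 0.0, 1.661]
wrist_force: [0.6, -1.0, -1.4]
opening: 0.227
```

send_rows(
  series=[
    {"jaw": 15, "x": 0, "y": 0, "z": 1, "yaw": 0},
    {"jaw": 15, "x": 0, "y": 0, "z": 2, "yaw": 0},
    {"jaw": 15, "x": 0, "y": 0, "z": 3, "yaw": 0},
  ],
)

```text
clock: 19.52
tool_pos: [0.474, 0.3295, 0.0734]
ee_rot: [3.141, -0.0, 1.661]
wrist_force: [-0.7, -0.7, -1.8]
opening: 0.228
```

```bash
python3 mv.py
python3 - <<'E'
from h import *
crop(bot.snapshot("side"),280,130,380,210,7,"s14.png")
E
```

```text
t19.52 [0.474  0.3295 0.0734] [ 3.141 -0.     1.661] open0.228 F [-0.7 -0.7 -1.8] J [ 0.49  0.6   1.81 -0.    0.73  0.4 ]
```

View pics/s14.png

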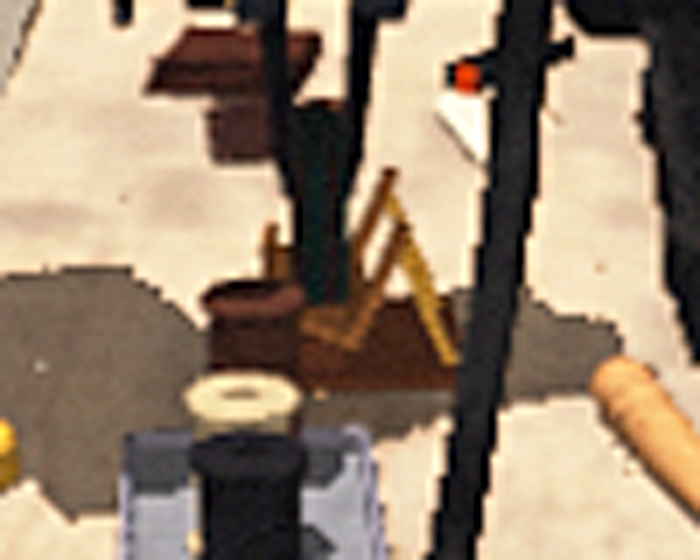

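send_rows(
  series=[
    {"jaw": 15, "x": 0, "y": 0, "z": 1, "yaw": 0},
    {"jaw": 15, "x": 0, "y": 0, "z": 2, "yaw": 0},
    {"jaw": 15, "x": 0, "y": 0, "z": 2.5, "yaw": 0},
  ],
)

```text
clock: 19.82
tool_pos: [0.4738, 0.3294, 0.0706]
ee_rot: [3.141, 0.0, 1.661]
wrist_force: [-0.4, 0.6, -1.4]
opening: 0.228
```

```bash
python3 mv.py
```

```text
t19.82 [0.4738 0.3294 0.0706] [3.141 0.    1.661] open0.228 F [-0.4  0.6 -1.4] J [ 0.49  0.61  1.81 -0.    0.72  0.4 ]
```

send_rows(
  series=[
    {"jaw": 15, "x": 0, "y": 0, "z": 1, "yaw": 0},
    {"jaw": 15, "x": 0, "y": 0, "z": 1.5, "yaw": 0},
  ],
)

```text
clock: 19.98
tool_pos: [0.4739, 0.3295, 0.0692]
ee_rot: [3.141, -0.0, 1.661]
wrist_force: [-0.8, 0.3, 5.2]
opening: 0.229
```

send_rows(
  series=[
    {"jaw": 15, "x": 0, "y": 0, "z": 1, "yaw": 0},
    {"jaw": 15, "x": 0, "y": 0, "z": 1, "yaw": 0},
  ],
)

```text
clock: 20.15
tool_pos: [0.4745, 0.3297, 0.0689]
ee_rot: [3.14, -0.001, 1.662]
wrist_force: [-0.8, 0.1, 6.2]
opening: 0.229
```

```bash
python3 mv.py
```

```text
t20.15 [0.4745 0.3297 0.0689] [ 3.140e+00 -1.000e-03  1.662e+00] open0.229 F [-0.8  0.1  6.2] J [ 0.49  0.61  1.81 -0.    0.72  0.4 ]
```

send_rows(
  series=[
    {"jaw": 40, "x": 0, "y": 0, "z": 0, "yaw": 0},
    {"jaw": 60, "x": 0, "y": 0, "z": 0, "yaw": 0},
    {"jaw": 80, "x": 0, "y": 0, "z": 0, "yaw": 0},
    {"jaw": 95, "x": 0, "y": 0, "z": 0, "yaw": 0},
    {"jaw": 95, "x": 0, "y": 0, "z": 0, "yaw": 0},
  ],
)

```text
clock: 20.57
tool_pos: [0.4738, 0.3294, 0.068]
ee_rot: [-3.141, 0.0, 1.661]
wrist_force: [0.3, 0.4, 0.8]
opening: 0.521
```

send_rows(
  series=[
    {"jaw": 95, "x": 0, "y": 0, "z": 0, "yaw": 0},
    {"jaw": 95, "x": 0, "y": 0, "z": 0, "yaw": 0},
    {"jaw": 95, "x": 0, "y": 0, "z": 0, "yaw": 0},
    {"jaw": 95, "x": 0, "y": 0, "z": 0, "yaw": 0},
    {"jaw": 95, "x": 0, "y": 0, "z": 0, "yaw": 0},
  ],
)

```text
clock: 20.98
tool_pos: [0.4738, 0.3294, 0.0681]
ee_rot: [-3.142, 0.0, 1.661]
wrist_force: [0.3, 0.3, -0.0]
opening: 0.87
```

```bash
python3 mv.py
python3 - <<'E'
from h import *
crop(bot.snapshot("side"),280,130,380,210,7,"s15.png")
E
```

```text
t20.98 [0.4738 0.3294 0.0681] [-3.142  0.     1.661] open0.870 F [ 0.3  0.3 -0. ] J [ 0.49  0.61  1.82 -0.    0.72  0.4 ]
```

View pics/s15.png

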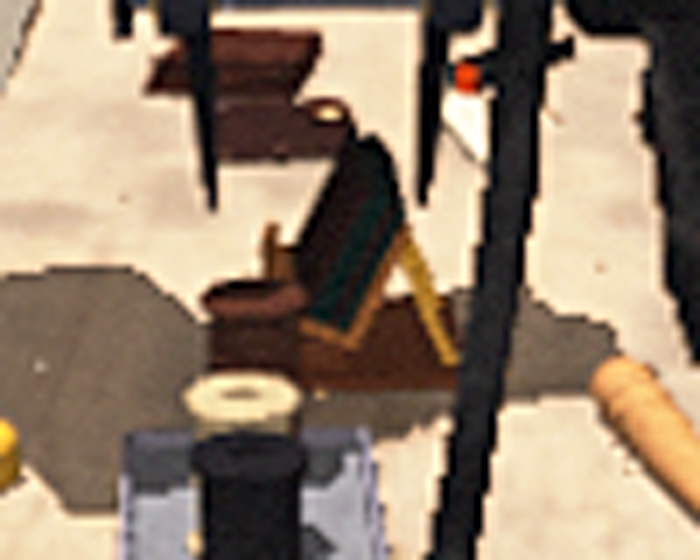

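send_rows(
  series=[
    {"jaw": 95, "x": 0, "y": 0, "z": -25, "yaw": 0},
    {"jaw": 95, "x": 0, "y": 0, "z": -60, "yaw": 0},
    {"jaw": 95, "x": 0, "y": 0, "z": -82, "yaw": 0},
    {"jaw": 50, "x": -30, "y": -8, "z": -82, "yaw": 0.12},
    {"jaw": 50, "x": -65, "y": -15, "z": -82, "yaw": 0.24},
  ],
)

```text
clock: 21.45
tool_pos: [0.4649, 0.264, 0.1514]
ee_rot: [3.139, -0.002, 1.419]
wrist_force: [1.4, 0.3, -0.4]
opening: 0.864
```

```bash
python3 mv.py .4672,.0605,.15,.087;  python3 - <<'E'
from h import *
crop(bot.snapshot("side"),280,130,380,210,7,"s16.png")
E
```

```text
t21.45 [0.4649 0.264  0.1514] [ 3.139e+00 -2.000e-03  1.419e+00] open0.864 F [ 1.4  0.3 -0.4] J [0.39 0.44 1.85 0.   0.84 0.54]
x -201 y 33 z 1 yaw 1.332
```

View pics/s16.png

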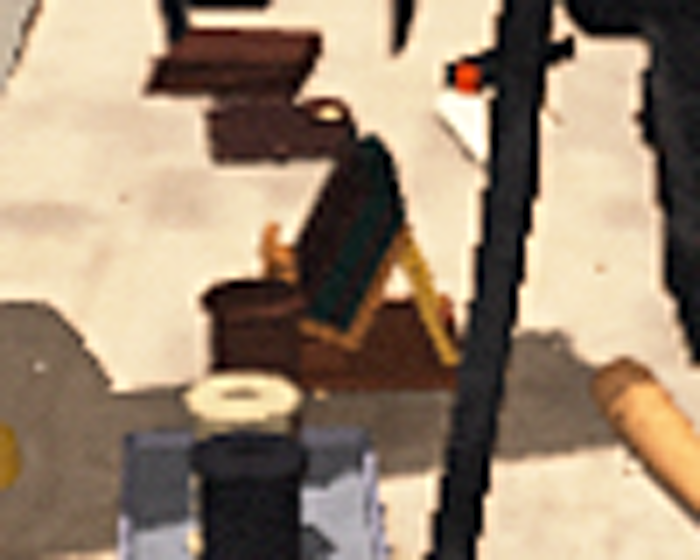

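send_rows(
  series=[
    {"jaw": 50, "x": -20, "y": 3, "z": 0, "yaw": 0.12},
    {"jaw": 50, "x": -40, "y": 6, "z": 0, "yaw": 0.24},
    {"jaw": 50, "x": -60, "y": 10, "z": 0, "yaw": 0.36},
    {"jaw": 50, "x": -80, "y": 13, "z": 0, "yaw": 0.48},
    {"jaw": 50, "x": -100, "y": 16, "z": 0, "yaw": 0.6},
  ],
)

```text
clock: 21.92
tool_pos: [0.4656, 0.1611, 0.1501]
ee_rot: [3.141, 0.0, 0.816]
wrist_force: [-0.6, -0.1, 0.2]
opening: 0.514
```

send_rows(
  series=[
    {"jaw": 50, "x": 0, "y": 0, "z": 0, "yaw": 0.12},
    {"jaw": 50, "x": 0, "y": 0, "z": 0, "yaw": 0.24},
    {"jaw": 50, "x": 0, "y": 0, "z": 0, "yaw": 0.36},
    {"jaw": 50, "x": 0, "y": 0, "z": 0, "yaw": 0.48},
    {"jaw": 50, "x": 0, "y": 0, "z": 0, "yaw": 0.6},
  ],
)

```text
clock: 22.33
tool_pos: [0.4657, 0.1619, 0.1502]
ee_rot: [3.142, -0.0, 0.215]
wrist_force: [0.4, -0.8, 1.0]
opening: 0.502
```

```bash
python3 mv.py .4672,.0605,.14,.087
```

```text
t22.33 [0.4657 0.1619 0.1502] [ 3.142 -0.     0.215] open0.502 F [ 0.4 -0.8  1. ] J [ 0.2   0.39  1.95 -0.    0.8   1.56]
x -20 y 99 z 10 yaw 0.128
```

send_rows(
  series=[
    {"jaw": 50, "x": -7, "y": 35, "z": 0, "yaw": 0.1},
    {"jaw": 50, "x": -15, "y": 70, "z": 0, "yaw": 0.128},
    {"jaw": 50, "x": -20, "y": 99, "z": 0, "yaw": 0.128},
    {"jaw": 50, "x": -20, "y": 99, "z": 10, "yaw": 0.128},
    {"jaw": 50, "x": -20, "y": 99, "z": 20, "yaw": 0.128},
  ],
)

```text
clock: 22.75
tool_pos: [0.4683, 0.0595, 0.1303]
ee_rot: [3.141, -0.001, 0.091]
wrist_force: [0.1, 1.1, -0.4]
opening: 0.499
```

send_rows(
  series=[
    {"jaw": 50, "x": 0, "y": 0, "z": 0, "yaw": 0},
    {"jaw": 50, "x": 0, "y": 0, "z": 0, "yaw": 0},
  ],
)

```text
clock: 22.92
tool_pos: [0.4678, 0.061, 0.13]
ee_rot: [-3.142, 0.001, 0.093]
wrist_force: [-0.4, 0.7, -0.2]
opening: 0.5
```

```bash
python3 mv.py .4672,.0605,.0262,.087
python3 - <<'E'
from h import *
crop(bot.snapshot("side"),260,130,380,230,6,"s17.png")
E
```

```text
t22.92 [0.4678 0.061  0.13  ] [-3.142e+00  1.000e-03  9.300e-02] open0.500 F [-0.4  0.7 -0.2] J [-0.01  0.4   2.02 -0.    0.73  1.47]
x -1 y 0 z 104 yaw 0.006
```

View pics/s17.png

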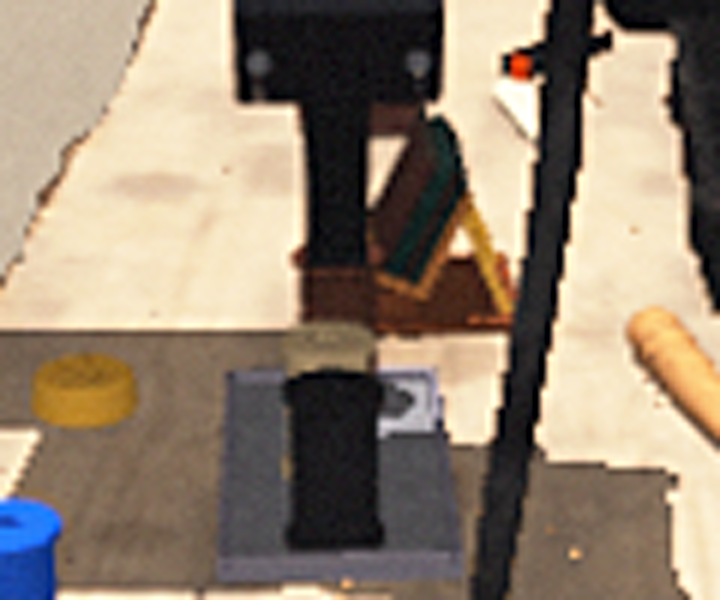

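send_rows(
  series=[
    {"jaw": 53, "x": -1, "y": 0, "z": 12, "yaw": 0.006},
    {"jaw": 53, "x": -1, "y": 0, "z": 26, "yaw": 0.006},
    {"jaw": 53, "x": -1, "y": 0, "z": 42, "yaw": 0.006},
    {"jaw": 53, "x": -1, "y": 0, "z": 58, "yaw": 0.006},
    {"jaw": 53, "x": -1, "y": 0, "z": 74, "yaw": 0.006},
  ],
)

```text
clock: 23.38
tool_pos: [0.4674, 0.0614, 0.0561]
ee_rot: [3.141, -0.001, 0.088]
wrist_force: [0.9, -0.4, -0.5]
opening: 0.528
```

send_rows(
  series=[
    {"jaw": 53, "x": 0, "y": 0, "z": 14, "yaw": 0},
    {"jaw": 53, "x": 0, "y": 0, "z": 24, "yaw": 0},
    {"jaw": 53, "x": 0, "y": 0, "z": 29, "yaw": 0},
    {"jaw": 53, "x": 0, "y": 0, "z": 29, "yaw": 0},
  ],
)

```text
clock: 23.72
tool_pos: [0.4669, 0.0613, 0.0267]
ee_rot: [3.142, 0.001, 0.088]
wrist_force: [-1.3, -0.4, 0.9]
opening: 0.529
```

send_rows(
  series=[
    {"jaw": 25, "x": 0, "y": 0, "z": 0, "yaw": 0},
    {"jaw": 25, "x": 0, "y": 0, "z": 0, "yaw": 0},
    {"jaw": 25, "x": 0, "y": 0, "z": 0, "yaw": 0},
    {"jaw": 25, "x": 0, "y": 0, "z": 0, "yaw": 0},
    {"jaw": 25, "x": 0, "y": 0, "z": 0, "yaw": 0},
  ],
  force=15,
)

```text
clock: 24.13
tool_pos: [0.4673, 0.061, 0.0277]
ee_rot: [3.141, -0.001, 0.087]
wrist_force: [-0.1, -0.6, 5.4]
opening: 0.392
```

```bash
python3 mv.py .4549,-.1164,.145,.087
```

```text
t24.13 [0.4673 0.061  0.0277] [ 3.141e+00 -1.000e-03  8.700e-02] open0.392 F [-0.1 -0.6  5.4] J [-0.01  0.58  2.1  -0.    0.46  1.47]
x -28 y 176 z -117 yaw 0.000
```

send_rows(
  series=[
    {"jaw": 25, "x": 0, "y": 0, "z": -15, "yaw": 0},
    {"jaw": 25, "x": 0, "y": 0, "z": -50, "yaw": 0},
    {"jaw": 25, "x": 0, "y": 0, "z": -90, "yaw": 0},
    {"jaw": 25, "x": -1, "y": 10, "z": -115, "yaw": 0},
    {"jaw": 25, "x": -6, "y": 40, "z": -115, "yaw": 0},
  ],
  force=20,
)

```text
clock: 24.55
tool_pos: [0.4664, 0.0219, 0.1468]
ee_rot: [3.14, -0.008, 0.09]
wrist_force: [0.9, -0.0, -0.7]
opening: 0.397
```

send_rows(
  series=[
    {"jaw": 25, "x": -7, "y": 40, "z": 0, "yaw": 0},
    {"jaw": 25, "x": -14, "y": 80, "z": 0, "yaw": 0},
    {"jaw": 25, "x": -20, "y": 117, "z": 0, "yaw": 0},
    {"jaw": 25, "x": -22, "y": 136, "z": 0, "yaw": 0},
    {"jaw": 25, "x": -22, "y": 136, "z": 10, "yaw": 0},
  ],
)

```text
clock: 24.97
tool_pos: [0.455, -0.1204, 0.1333]
ee_rot: [3.14, -0.003, 0.084]
wrist_force: [0.2, 0.2, -0.8]
opening: 0.394
```

send_rows(
  series=[
    {"jaw": 25, "x": 0, "y": 0, "z": 25, "yaw": 0},
    {"jaw": 25, "x": 0, "y": 0, "z": 50, "yaw": 0},
    {"jaw": 25, "x": 0, "y": 0, "z": 75, "yaw": 0},
    {"jaw": 25, "x": 0, "y": 0, "z": 90, "yaw": 0},
    {"jaw": 25, "x": 0, "y": 0, "z": 90, "yaw": 0},
  ],
)

```text
clock: 25.38
tool_pos: [0.4531, -0.1164, 0.0398]
ee_rot: [-3.14, 0.004, 0.087]
wrist_force: [0.1, -0.7, -0.7]
opening: 0.395
```

```bash
python3 mv.py .4549,-.1164,.0317,.087
```

```text
t25.38 [ 0.4531 -0.1164  0.0398] [-3.14   0.004  0.087] open0.395 F [ 0.1 -0.7 -0.7] J [-0.39  0.56  2.1  -0.    0.49  1.09]
x 2 y 0 z 8 yaw 0.000
```

send_rows(
  series=[
    {"jaw": 25, "x": 1, "y": 0, "z": 3, "yaw": 0},
    {"jaw": 25, "x": 1, "y": 0, "z": 6, "yaw": 0},
    {"jaw": 25, "x": 1, "y": 0, "z": 7.5, "yaw": 0},
    {"jaw": 25, "x": 1, "y": 0, "z": 8.5, "yaw": 0},
    {"jaw": 25, "x": 1, "y": 0, "z": 8.5, "yaw": 0},
  ],
)

```text
clock: 25.8
tool_pos: [0.4556, -0.1168, 0.0341]
ee_rot: [3.141, -0.001, 0.087]
wrist_force: [0.5, 0.3, -0.2]
opening: 0.397
```

```bash
python3 mv.py .4549,-.1164,.0317,.087
```

```text
t25.80 [ 0.4556 -0.1168  0.0341] [ 3.141e+00 -1.000e-03  8.700e-02] open0.397 F [ 0.5  0.3 -0.2] J [-0.39  0.57  2.1  -0.    0.47  1.09]
x -1 y -0 z 2 yaw 0.000
```

send_rows(
  series=[
    {"jaw": 25, "x": -0.5, "y": 0, "z": 1, "yaw": 0},
    {"jaw": 25, "x": -0.5, "y": 0, "z": 2, "yaw": 0},
    {"jaw": 25, "x": -0.5, "y": 0, "z": 2.5, "yaw": 0},
    {"jaw": 25, "x": -0.5, "y": 0, "z": 2.5, "yaw": 0},
  ],
)

```text
clock: 26.13
tool_pos: [0.4551, -0.1169, 0.0316]
ee_rot: [3.141, -0.001, 0.087]
wrist_force: [-1.0, 1.0, 7.0]
opening: 0.395
```

```bash
python3 mv.py .4549,-.1164,.0317,.087
```

```text
t26.13 [ 0.4551 -0.1169  0.0316] [ 3.141e+00 -1.000e-03  8.700e-02] open0.395 F [-1.  1.  7.] J [-0.39  0.57  2.1  -0.    0.47  1.09]
x -0 y -1 z -0 yaw 0.000
```

Contact; release and rise, on to the cream one at (0.462, 0.122).

send_rows(
  series=[
    {"jaw": 52, "x": 0, "y": 0, "z": 0, "yaw": 0},
    {"jaw": 52, "x": 0, "y": 0, "z": 0, "yaw": 0},
    {"jaw": 52, "x": 0, "y": 0, "z": 0, "yaw": 0},
    {"jaw": 52, "x": 0, "y": 0, "z": 0, "yaw": 0},
    {"jaw": 52, "x": 0, "y": 0, "z": -12, "yaw": 0},
  ],
)

```text
clock: 26.55
tool_pos: [0.4541, -0.1165, 0.0419]
ee_rot: [-3.14, 0.002, 0.087]
wrist_force: [-0.5, 0.1, -0.4]
opening: 0.521
```

send_rows(
  series=[
    {"jaw": 52, "x": 0, "y": 0, "z": -25, "yaw": 0},
    {"jaw": 52, "x": 0, "y": 0, "z": -60, "yaw": 0},
    {"jaw": 52, "x": 0, "y": -5, "z": -90, "yaw": 0},
    {"jaw": 52, "x": 5, "y": -40, "z": -90, "yaw": 0},
    {"jaw": 52, "x": 11, "y": -80, "z": -90, "yaw": 0},
  ],
)

```text
clock: 26.97
tool_pos: [0.4597, -0.0366, 0.1348]
ee_rot: [3.14, -0.004, 0.084]
wrist_force: [0.5, 0.4, -1.0]
opening: 0.522
```

```bash
python3 mv.py .4622,.1222,.13,.087
```

```text
t26.97 [ 0.4597 -0.0366  0.1348] [ 3.14  -0.004  0.084] open0.522 F [ 0.5  0.4 -1. ] J [-0.22  0.37  2.04 -0.    0.72  1.26]
x 16 y -158 z 5 yaw -0.003
```

send_rows(
  series=[
    {"jaw": 52, "x": 4, "y": -40, "z": 0, "yaw": 0},
    {"jaw": 52, "x": 8, "y": -80, "z": 0, "yaw": 0},
    {"jaw": 52, "x": 12, "y": -120, "z": 0, "yaw": 0},
    {"jaw": 52, "x": 16, "y": -150, "z": 0, "yaw": 0},
    {"jaw": 52, "x": 17, "y": -158, "z": 0, "yaw": 0},
  ],
)

```text
clock: 27.38
tool_pos: [0.4618, 0.1263, 0.1331]
ee_rot: [-3.141, -0.0, 0.09]
wrist_force: [-0.9, 0.2, -0.0]
opening: 0.517
```

send_rows(
  series=[
    {"jaw": 52, "x": 0, "y": 0, "z": 0, "yaw": 0},
    {"jaw": 52, "x": 0, "y": 0, "z": 0, "yaw": 0},
    {"jaw": 52, "x": 0, "y": 0, "z": 0, "yaw": 0},
  ],
)

```text
clock: 27.63
tool_pos: [0.462, 0.1217, 0.133]
ee_rot: [3.141, 0.0, 0.087]
wrist_force: [0.2, -0.4, 0.2]
opening: 0.515
```

```bash
python3 mv.py .4622,.1222,.0235,.087
python3 - <<'E'
from h import *
crop(bot.snapshot("side"),230,130,430,300,4,"s18.png")
E
```

```text
t27.63 [0.462  0.1217 0.133 ] [3.141 0.    0.087] open0.515 F [ 0.2 -0.4  0.2] J [ 0.12  0.4   2.   -0.    0.74  1.6 ]
x 0 y -0 z 110 yaw -0.000
```

View pics/s18.png

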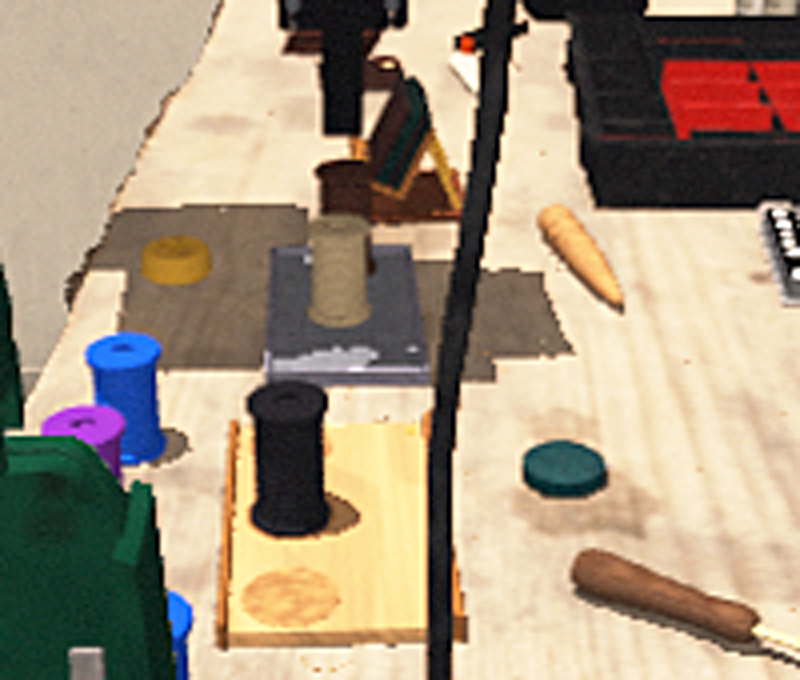

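send_rows(
  series=[
    {"jaw": 52, "x": 0, "y": 0, "z": 12, "yaw": 0},
    {"jaw": 52, "x": 0, "y": 0, "z": 28, "yaw": 0},
    {"jaw": 52, "x": 0, "y": 0, "z": 45, "yaw": 0},
    {"jaw": 52, "x": 0, "y": 0, "z": 62, "yaw": 0},
    {"jaw": 52, "x": 0, "y": 0, "z": 79, "yaw": 0},
  ],
)

```text
clock: 28.1
tool_pos: [0.4622, 0.1214, 0.0535]
ee_rot: [3.141, -0.0, 0.085]
wrist_force: [0.5, -0.4, 1.1]
opening: 0.515
```

send_rows(
  series=[
    {"jaw": 52, "x": 0, "y": 0, "z": 15, "yaw": 0},
    {"jaw": 52, "x": 0, "y": 0, "z": 25, "yaw": 0},
    {"jaw": 52, "x": 0, "y": 0, "z": 30, "yaw": 0},
    {"jaw": 52, "x": 0, "y": 0, "z": 30, "yaw": 0},
  ],
)

```text
clock: 28.43
tool_pos: [0.4618, 0.1221, 0.0234]
ee_rot: [3.141, 0.001, 0.086]
wrist_force: [-0.4, 0.1, -0.4]
opening: 0.521
```

send_rows(
  series=[
    {"jaw": 25, "x": 0, "y": 0, "z": 0, "yaw": 0},
    {"jaw": 25, "x": 0, "y": 0, "z": 0, "yaw": 0},
    {"jaw": 25, "x": 0, "y": 0, "z": 0, "yaw": 0},
    {"jaw": 25, "x": 0, "y": 0, "z": 0, "yaw": 0},
    {"jaw": 25, "x": 0, "y": 0, "z": 0, "yaw": 0},
  ],
  force=15,
)

```text
clock: 28.85
tool_pos: [0.4624, 0.1228, 0.0247]
ee_rot: [3.141, -0.001, 0.088]
wrist_force: [0.2, -2.0, 5.1]
opening: 0.392
```

```bash
python3 mv.py .4502,-.0495,.14,.087
```

```text
t28.85 [0.4624 0.1228 0.0247] [ 3.141e+00 -1.000e-03  8.800e-02] open0.392 F [ 0.2 -2.   5.1] J [ 0.12  0.59  2.08 -0.    0.46  1.61]
x -27 y 171 z -115 yaw 0.001
```

send_rows(
  series=[
    {"jaw": 25, "x": 0, "y": 0, "z": -15, "yaw": 0},
    {"jaw": 25, "x": 0, "y": 0, "z": -50, "yaw": 0},
    {"jaw": 25, "x": 0, "y": 0, "z": -90, "yaw": 0},
    {"jaw": 25, "x": -1, "y": 10, "z": -115, "yaw": 0},
    {"jaw": 25, "x": -6, "y": 40, "z": -115, "yaw": 0},
  ],
  force=20,
)

```text
clock: 29.27
tool_pos: [0.4617, 0.084, 0.1437]
ee_rot: [3.141, -0.008, 0.09]
wrist_force: [0.5, -0.4, -0.6]
opening: 0.389
```

send_rows(
  series=[
    {"jaw": 25, "x": -7, "y": 40, "z": 0, "yaw": 0},
    {"jaw": 25, "x": -14, "y": 80, "z": 0, "yaw": 0},
    {"jaw": 25, "x": -19, "y": 115, "z": 0, "yaw": 0},
    {"jaw": 25, "x": -21, "y": 131, "z": 0, "yaw": 0},
    {"jaw": 25, "x": -21, "y": 131, "z": 10, "yaw": 0},
  ],
)

```text
clock: 29.68
tool_pos: [0.4507, -0.0529, 0.1303]
ee_rot: [3.14, -0.003, 0.084]
wrist_force: [0.2, 0.1, -1.8]
opening: 0.391
```

send_rows(
  series=[
    {"jaw": 25, "x": 0, "y": 0, "z": 25, "yaw": 0},
    {"jaw": 25, "x": 0, "y": 0, "z": 50, "yaw": 0},
    {"jaw": 25, "x": 0, "y": 0, "z": 75, "yaw": 0},
    {"jaw": 25, "x": 0, "y": 0, "z": 90, "yaw": 0},
    {"jaw": 25, "x": 0, "y": 0, "z": 90, "yaw": 0},
  ],
)

```text
clock: 30.1
tool_pos: [0.4488, -0.0496, 0.0369]
ee_rot: [-3.14, 0.004, 0.087]
wrist_force: [-0.6, 0.2, -0.8]
opening: 0.391
```

```bash
python3 mv.py .4502,-.0495,.0287,.087
```

```text
t30.10 [ 0.4488 -0.0496  0.0369] [-3.14   0.004  0.087] open0.391 F [-0.6  0.2 -0.8] J [-0.26  0.55  2.14 -0.    0.46  1.23]
x 1 y 0 z 8 yaw 0.000
```

send_rows(
  series=[
    {"jaw": 25, "x": 0, "y": 0, "z": 3, "yaw": 0},
    {"jaw": 25, "x": 0, "y": 0, "z": 6, "yaw": 0},
    {"jaw": 25, "x": 0, "y": 0, "z": 8, "yaw": 0},
    {"jaw": 25, "x": 0, "y": 0, "z": 9, "yaw": 0},
    {"jaw": 25, "x": 0, "y": 0, "z": 9, "yaw": 0},
  ],
)

```text
clock: 30.52
tool_pos: [0.4503, -0.05, 0.0306]
ee_rot: [3.141, -0.001, 0.087]
wrist_force: [0.1, -0.5, -1.0]
opening: 0.39
```

```bash
python3 mv.py .4502,-.0495,.0287,.087
```

```text
t30.52 [ 0.4503 -0.05    0.0306] [ 3.141e+00 -1.000e-03  8.700e-02] open0.390 F [ 0.1 -0.5 -1. ] J [-0.26  0.56  2.14 -0.    0.44  1.23]
x -0 y -0 z 2 yaw 0.000
```

send_rows(
  series=[
    {"jaw": 25, "x": 0, "y": 0, "z": 1, "yaw": 0},
    {"jaw": 25, "x": 0, "y": 0, "z": 2, "yaw": 0},
    {"jaw": 25, "x": 0, "y": 0, "z": 2.5, "yaw": 0},
  ],
)

```text
clock: 30.77
tool_pos: [0.4508, -0.0502, 0.0284]
ee_rot: [3.141, -0.002, 0.087]
wrist_force: [-1.3, -1.8, 19.0]
opening: 0.389
```

```bash
python3 mv.py
```

```text
t30.77 [ 0.4508 -0.0502  0.0284] [ 3.141e+00 -2.000e-03  8.700e-02] open0.389 F [-1.3 -1.8 19. ] J [-0.26  0.57  2.14 -0.    0.43  1.23]
```

Contact; release, then go to brown at (0.4582, 0.1862).

send_rows(
  series=[
    {"jaw": 52, "x": 0, "y": 0, "z": -1, "yaw": 0},
    {"jaw": 52, "x": 0, "y": 0, "z": -1, "yaw": 0},
    {"jaw": 52, "x": 0, "y": 0, "z": -1, "yaw": 0},
    {"jaw": 52, "x": 0, "y": 0, "z": -1, "yaw": 0},
    {"jaw": 52, "x": 0, "y": 0, "z": -12, "yaw": 0},
  ],
)

```text
clock: 31.18
tool_pos: [0.4494, -0.0498, 0.0385]
ee_rot: [-3.141, 0.002, 0.087]
wrist_force: [-0.0, 0.1, -0.5]
opening: 0.517
```

send_rows(
  series=[
    {"jaw": 52, "x": 0, "y": 0, "z": -25, "yaw": 0},
    {"jaw": 52, "x": 0, "y": 0, "z": -60, "yaw": 0},
    {"jaw": 52, "x": 0, "y": -5, "z": -95, "yaw": 0},
    {"jaw": 52, "x": 4, "y": -40, "z": -98, "yaw": 0},
    {"jaw": 52, "x": 9, "y": -80, "z": -98, "yaw": 0},
  ],
)

```text
clock: 31.6
tool_pos: [0.453, 0.0302, 0.1397]
ee_rot: [3.141, -0.005, 0.084]
wrist_force: [0.5, -0.8, 0.1]
opening: 0.52
```

```bash
python3 mv.py .4582,.1862,.135,.087
```

```text
t31.60 [0.453  0.0302 0.1397] [ 3.141 -0.005  0.084] open0.520 F [ 0.5 -0.8  0.1] J [-0.08  0.36  2.05 -0.    0.73  1.41]
x 18 y -155 z 5 yaw -0.003
```

send_rows(
  series=[
    {"jaw": 52, "x": 5, "y": -40, "z": 0, "yaw": 0},
    {"jaw": 52, "x": 10, "y": -80, "z": 0, "yaw": 0},
    {"jaw": 52, "x": 15, "y": -120, "z": 0, "yaw": 0},
    {"jaw": 52, "x": 18, "y": -148, "z": 0, "yaw": 0},
    {"jaw": 52, "x": 19, "y": -155, "z": 0, "yaw": 0},
  ],
)

```text
clock: 32.02
tool_pos: [0.4571, 0.1901, 0.1375]
ee_rot: [-3.141, -0.0, 0.091]
wrist_force: [0.6, 0.8, -0.2]
opening: 0.521
```

send_rows(
  series=[
    {"jaw": 52, "x": 0, "y": 0, "z": 0, "yaw": 0},
    {"jaw": 52, "x": 0, "y": 0, "z": 0, "yaw": 0},
    {"jaw": 52, "x": 0, "y": 0, "z": 0, "yaw": 0},
  ],
)

```text
clock: 32.27
tool_pos: [0.4574, 0.1856, 0.1375]
ee_rot: [3.141, 0.0, 0.087]
wrist_force: [0.2, -1.0, 0.4]
opening: 0.521
```

```bash
python3 mv.py .4582,.1862,.028,.087
```

```text
t32.27 [0.4574 0.1856 0.1375] [3.141 0.    0.087] open0.521 F [ 0.2 -1.   0.4] J [ 0.25  0.41  1.96 -0.    0.77  1.74]
x 1 y -1 z 109 yaw -0.000
```

send_rows(
  series=[
    {"jaw": 52, "x": 1, "y": -0.5, "z": 12, "yaw": 0},
    {"jaw": 52, "x": 1, "y": -0.5, "z": 28, "yaw": 0},
    {"jaw": 52, "x": 1, "y": -0.5, "z": 45, "yaw": 0},
    {"jaw": 52, "x": 1, "y": -0.5, "z": 62, "yaw": 0},
    {"jaw": 52, "x": 1, "y": -0.5, "z": 79, "yaw": 0},
  ],
)

```text
clock: 32.68
tool_pos: [0.4586, 0.1857, 0.058]
ee_rot: [3.141, -0.0, 0.085]
wrist_force: [0.2, -0.1, 0.1]
opening: 0.52
```

send_rows(
  series=[
    {"jaw": 52, "x": 0, "y": 0, "z": 15, "yaw": 0},
    {"jaw": 52, "x": 0, "y": 0, "z": 25, "yaw": 0},
    {"jaw": 52, "x": 0, "y": 0, "z": 30, "yaw": 0},
    {"jaw": 52, "x": 0, "y": 0, "z": 30, "yaw": 0},
  ],
)

```text
clock: 33.02
tool_pos: [0.4583, 0.1864, 0.0279]
ee_rot: [3.141, 0.001, 0.086]
wrist_force: [-0.0, -0.8, -0.5]
opening: 0.52
```

send_rows(
  series=[
    {"jaw": 25, "x": 0, "y": 0, "z": 0, "yaw": 0},
    {"jaw": 25, "x": 0, "y": 0, "z": 0, "yaw": 0},
    {"jaw": 25, "x": 0, "y": 0, "z": 0, "yaw": 0},
    {"jaw": 25, "x": 0, "y": 0, "z": 0, "yaw": 0},
    {"jaw": 25, "x": 0, "y": 0, "z": 0, "yaw": 0},
  ],
  force=15,
)

```text
clock: 33.43
tool_pos: [0.4587, 0.1873, 0.0292]
ee_rot: [-3.142, -0.001, 0.088]
wrist_force: [-0.0, 0.7, 5.0]
opening: 0.396
```

```bash
python3 mv.py .4595,-.1882,.15,.087
```

```text
t33.43 [0.4587 0.1873 0.0292] [-3.142e+00 -1.000e-03  8.800e-02] open0.396 F [-0.   0.7  5. ] J [ 0.25  0.6   2.04 -0.    0.5   1.74]
x -32 y 374 z -121 yaw 0.001
```

send_rows(
  series=[
    {"jaw": 25, "x": 0, "y": 0, "z": -15, "yaw": 0},
    {"jaw": 25, "x": 0, "y": 0, "z": -50, "yaw": 0},
    {"jaw": 25, "x": 0, "y": 0, "z": -90, "yaw": 0},
    {"jaw": 25, "x": -1, "y": 10, "z": -121, "yaw": 0},
    {"jaw": 25, "x": -4, "y": 44, "z": -121, "yaw": 0},
  ],
  force=20,
)

```text
clock: 33.85
tool_pos: [0.4605, 0.1453, 0.1549]
ee_rot: [-3.14, -0.009, 0.091]
wrist_force: [1.2, 0.2, -0.9]
opening: 0.394
```

send_rows(
  series=[
    {"jaw": 25, "x": -3, "y": 40, "z": 0, "yaw": 0},
    {"jaw": 25, "x": -7, "y": 80, "z": 0, "yaw": 0},
    {"jaw": 25, "x": -11, "y": 120, "z": 0, "yaw": 0},
    {"jaw": 25, "x": -14, "y": 160, "z": 0, "yaw": 0},
    {"jaw": 25, "x": -17, "y": 200, "z": 0, "yaw": 0},
  ],
)

```text
clock: 34.27
tool_pos: [0.4582, -0.0594, 0.1499]
ee_rot: [3.141, -0.0, 0.088]
wrist_force: [1.3, 0.1, -0.7]
opening: 0.397
```

send_rows(
  series=[
    {"jaw": 25, "x": -4, "y": 40, "z": 0, "yaw": 0},
    {"jaw": 25, "x": -7, "y": 80, "z": 0, "yaw": 0},
    {"jaw": 25, "x": -10, "y": 115, "z": 0, "yaw": 0},
    {"jaw": 25, "x": -11, "y": 130, "z": 0, "yaw": 0},
    {"jaw": 25, "x": -11, "y": 130, "z": 10, "yaw": 0},
  ],
)

```text
clock: 34.68
tool_pos: [0.4598, -0.1917, 0.1407]
ee_rot: [3.139, -0.003, 0.084]
wrist_force: [0.2, 0.5, -0.7]
opening: 0.395
```

```bash
python3 mv.py .4595,-.1882,.0332,.087
python3 - <<'E'
from h import *
crop(bot.snapshot("side"),230,130,430,300,4,"s19.png")
E
```

```text
t34.68 [ 0.4598 -0.1917  0.1407] [ 3.139e+00 -3.000e-03  8.400e-02] open0.395 F [ 0.2  0.5 -0.7] J [-0.53  0.41  1.95 -0.    0.78  0.96]
x -0 y -4 z 108 yaw -0.003
```

View pics/s19.png

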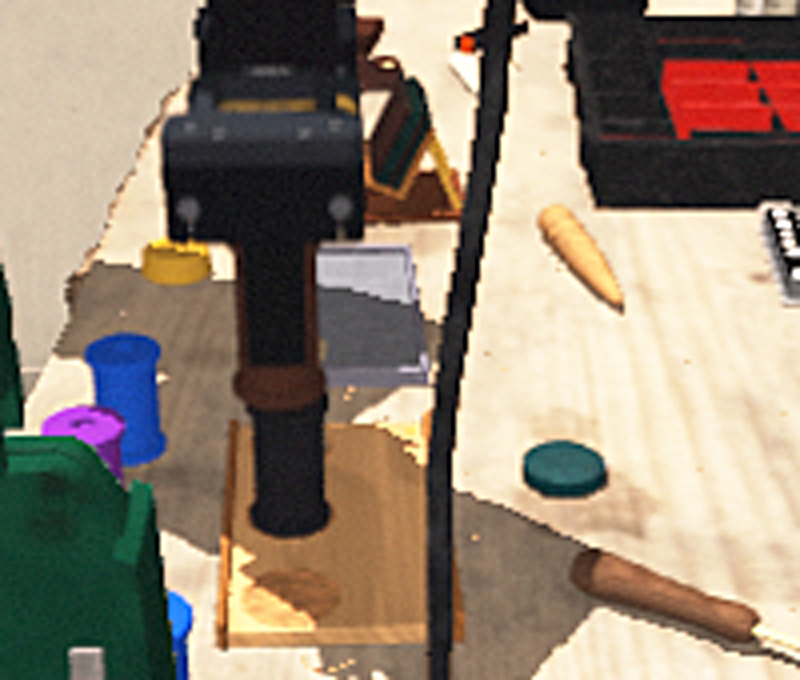

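send_rows(
  series=[
    {"jaw": 25, "x": 0, "y": 0, "z": 20, "yaw": 0},
    {"jaw": 25, "x": 0, "y": 0, "z": 45, "yaw": 0},
    {"jaw": 25, "x": 0, "y": 0, "z": 70, "yaw": 0},
    {"jaw": 25, "x": 0, "y": 0, "z": 92, "yaw": 0},
    {"jaw": 25, "x": 0, "y": 0, "z": 97, "yaw": 0},
  ],
)

```text
clock: 35.15
tool_pos: [0.4579, -0.187, 0.0402]
ee_rot: [-3.139, 0.004, 0.088]
wrist_force: [-0.7, 1.1, -0.8]
opening: 0.395
```

send_rows(
  series=[
    {"jaw": 25, "x": 0, "y": 0, "z": 2, "yaw": 0},
    {"jaw": 25, "x": 0, "y": 0, "z": 4, "yaw": 0},
    {"jaw": 25, "x": 0, "y": 0, "z": 5, "yaw": 0},
    {"jaw": 25, "x": 0, "y": 0, "z": 5, "yaw": 0},
  ],
)

```text
clock: 35.48
tool_pos: [0.4596, -0.1883, 0.0385]
ee_rot: [3.141, -0.001, 0.087]
wrist_force: [0.1, 0.1, 0.0]
opening: 0.392
```

```bash
python3 mv.py .4595,-.1882,.0332,.087
```

```text
t35.48 [ 0.4596 -0.1883  0.0385] [ 3.141e+00 -1.000e-03  8.700e-02] open0.392 F [0.1 0.1 0. ] J [-0.52  0.58  2.03 -0.    0.53  0.96]
x -0 y -0 z 5 yaw 0.000
```

send_rows(
  series=[
    {"jaw": 25, "x": 0, "y": 0, "z": 1.5, "yaw": 0},
    {"jaw": 25, "x": 0, "y": 0, "z": 3, "yaw": 0},
    {"jaw": 25, "x": 0, "y": 0, "z": 4.5, "yaw": 0},
    {"jaw": 25, "x": 0, "y": 0, "z": 5.5, "yaw": 0},
    {"jaw": 25, "x": 0, "y": 0, "z": 5.5, "yaw": 0},
  ],
)

```text
clock: 35.9
tool_pos: [0.4597, -0.1883, 0.033]
ee_rot: [3.141, -0.002, 0.087]
wrist_force: [-0.7, 2.9, 13.0]
opening: 0.393
```

```bash
python3 mv.py
```

```text
t35.90 [ 0.4597 -0.1883  0.033 ] [ 3.141e+00 -2.000e-03  8.700e-02] open0.393 F [-0.7  2.9 13. ] J [-0.52  0.59  2.04  0.    0.51  0.96]
```

send_rows(
  series=[
    {"jaw": 52, "x": 0, "y": 0, "z": -0.5, "yaw": 0},
    {"jaw": 52, "x": 0, "y": 0, "z": -0.5, "yaw": 0},
    {"jaw": 52, "x": 0, "y": 0, "z": -0.5, "yaw": 0},
    {"jaw": 52, "x": 0, "y": 0, "z": -0.5, "yaw": 0},
    {"jaw": 52, "x": 0, "y": 0, "z": -12, "yaw": 0},
  ],
)

```text
clock: 36.32
tool_pos: [0.4584, -0.1878, 0.0428]
ee_rot: [-3.14, 0.002, 0.087]
wrist_force: [0.1, 0.1, -0.3]
opening: 0.518
```

send_rows(
  series=[
    {"jaw": 52, "x": 0, "y": 0, "z": -25, "yaw": 0},
    {"jaw": 52, "x": 0, "y": 0, "z": -60, "yaw": 0},
    {"jaw": 52, "x": 0, "y": 0, "z": -95, "yaw": 0},
    {"jaw": 52, "x": -15, "y": -5, "z": -120, "yaw": 0},
    {"jaw": 52, "x": -50, "y": -15, "z": -130, "yaw": 0},
  ],
)

```text
clock: 36.73
tool_pos: [0.4108, -0.1789, 0.1771]
ee_rot: [3.138, -0.005, 0.088]
wrist_force: [-0.7, 0.4, -0.6]
opening: 0.52
```

send_rows(
  series=[
    {"jaw": 52, "x": 0, "y": -40, "z": 0, "yaw": 0},
    {"jaw": 52, "x": 0, "y": -80, "z": 0, "yaw": 0},
    {"jaw": 52, "x": 0, "y": -120, "z": 0, "yaw": 0},
    {"jaw": 52, "x": 0, "y": -160, "z": 0, "yaw": 0},
    {"jaw": 52, "x": 0, "y": -200, "z": 0, "yaw": 0},
  ],
)

```text
clock: 37.15
tool_pos: [0.3899, 0.0231, 0.1742]
ee_rot: [3.141, -0.0, 0.086]
wrist_force: [1.1, -0.6, 0.7]
opening: 0.519
```

send_rows(
  series=[
    {"jaw": 52, "x": 0, "y": -40, "z": 0, "yaw": 0},
    {"jaw": 52, "x": 0, "y": -80, "z": 0, "yaw": 0},
    {"jaw": 52, "x": 0, "y": -100, "z": 0, "yaw": 0},
    {"jaw": 52, "x": 0, "y": -100, "z": 0, "yaw": 0},
    {"jaw": 52, "x": 0, "y": -100, "z": 0, "yaw": 0},
  ],
)

```text
clock: 37.57
tool_pos: [0.3815, 0.122, 0.174]
ee_rot: [3.141, 0.0, 0.09]
wrist_force: [0.8, -0.9, 0.4]
opening: 0.522
```

```bash
python3 mv.py
python3 - <<'E'
from h import *
crop(bot.snapshot("side"),230,130,430,300,4,"s20.png")
crop(bot.snapshot("top"),210,130,460,260,3.2,"t20.png")
E
```

```text
t37.57 [0.3815 0.122  0.174 ] [3.141 0.    0.09 ] open0.522 F [ 0.8 -0.9  0.4] J [ 0.14  0.23  2.12 -0.    0.78  1.63]
```

View pics/s20.png

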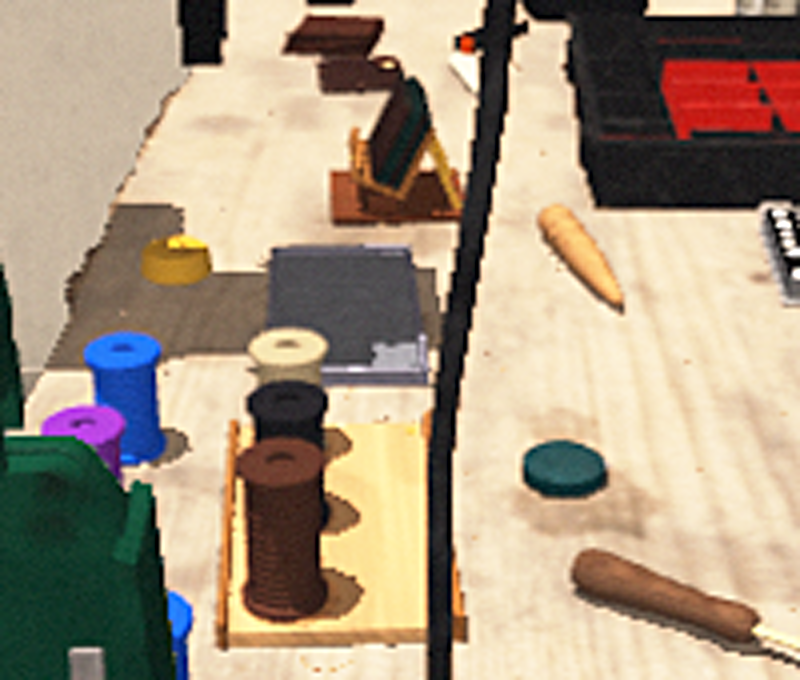

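View pics/t20.png

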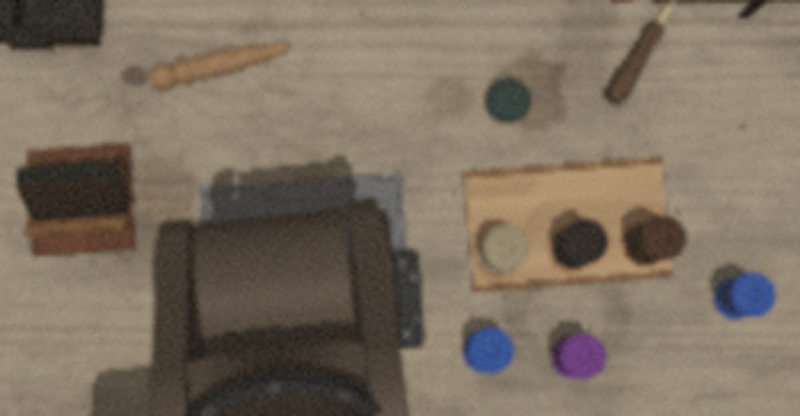

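Run:
```python
from h import *
a=cv2.imread("pics/top0.png");b=bot.snapshot("top")["image"][:,:,::-1]
print(np.round(bot.state()["joint_velocities"],3))
bot.close_job()
```

```text
[-0.01  -0.002  0.     0.001 -0.003  0.003]
the job is handed in; nothing more can be done
```

The job is handed in, at about 38 s of the 122 s allowed; `bot.close_job()` reports no verdict.

I moved the brown, cream and black spools upright onto the grey tray while the card holder stayed on the rack. I then set the card holder on the stand and put black, cream and brown back on the spots where I had first gripped them.

The last checks were made by eye on the final pictures, not by a fresh measurement:
- **Spools:** all three stand upright. In the side view their tops are within about one pixel of the starting picture, which is 1–2 mm. The gripper poses at set-down match the original grasp poses to within 1 mm.
- **Card holder:** it sits on the bottom lip, leans back against both uprights and is centred across the stand. I did not measure its lean angle or exact centre. My separate estimates of the seat point differed by up to 4 mm, well inside the 18 mm limit.
- **Bystanders and look-alikes:** the wax cake, teal tin, fid and the blue and purple spools look unmoved.
- **Forces and arm:** the highest wrist force I read was about 21 N, when a spool touched down on the tray. The arm was clear of everything and almost still at hand-in.

No check failed or disagreed.

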